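# Find the flywheel's heavy side and hold it down

## Task

Flip the brake lever on the flywheel stand right over to free the flywheel, then take the crank handle and turn the wheel at least half a turn, feeling where it pulls, to find its hidden heavy side. Bring the heavy side straight down and finish still gripping the crank handle, holding the wheel at rest there so that its light side can be marked at the top; leave the brake off and do not knock the other things on the bench.

Things in the scene. Friction and masses are not known exactly. Their poses are not given: they have to be found in the camera images.
- stand: Grey steel balancing stand screwed to the bench: base plate 135 x 200 x 12 mm, two posts. Origin on the bench under the middle of the flywheel. Its x axis lies along the level axle: crank handle on the -x side of the wheel, bearing post on the +x side; the brake is beside the wheel on the -y side; z up.
- axle (a point): Centre of the flywheel, on its level axle, 140 mm up: a plain upright dark steel disc, 130 mm across, 24 mm thick, hub nut out 6 mm on the crank side. A hidden weight inside (about 0.45 kg, 40 mm from the axle, at a new unknown angle each time) makes one side heavy. It adds to or takes off the bearing's drag up to 3.5 to 4.5 N at the handle; felt truly only when turned slowly (it coasts).
- flywheel (a joint): Angle of the flywheel (rad, no stops): 0 with the crank handle straight above the axle; growing, the handle goes from the top towards the stand's -y (brake side); pi straight below. The stiff bearing holds the wheel wherever it is left (drag about 5.3 N at the handle): it never swings by itself. Turning is hardest as the heavy side rises level with the axle, easiest as it sinks level with it.
- crank_grip (a point): Point to grip on the crank handle: on its centre line, 45 mm from the axle, 60 mm out from the wheel's face. The handle is a level wooden sleeve, parallel to the axle, 16 mm thick, 74 mm long, ending 24 mm beyond this point; it weighs 12 g and spins freely on its pin, so it can be gripped from above and led round the circle without turning the gripper.
- brake (a joint): Angle of the cam brake lever (rad): about 0 upright, its cam pressing on the rim and locking the flywheel; grows as it is flipped away from the wheel (towards the stand's -y) in the wheel's plane, 1.5 at its stop, almost level; the cam is clear of the rim beyond 0.5. Stays where it is left; takes about 1.5 N at its tip.
- brake_tip (a point): Centre of the black 22 mm ball on the end of the brake lever, 70 mm from its pivot (stem 12 mm square). The pivot is 81.5 mm from the axle towards the stand's -y, at the same height of 140 mm, in the wheel's middle plane.
- salve_jar: Bystander: round closed jar, 56 mm across, 45 mm high. Origin under its centre.
- brush: Bystander: brush lying on the bench. Origin underneath.
- screwdriver: Bystander: screwdriver lying on the bench. Origin underneath.
- bench_block: Bystander: dark wooden block 70 x 45 x 30 mm. Origin under its centre.
- collar: Bystander: steel ring, 44 mm across, 14 mm high. Origin under its centre.
- pot: Bystander: steel mug, 80 mm across, 85 mm high. Origin under its centre.
- hammer: Bystander: hammer lying on the bench. Origin underneath.

How it is judged (in metres and radians):
On the way, in this order (a step that is already met when the one before it is completed fails the run):
1. the brake lever is flipped over, past 1.2 rad (value of joint brake above 1.2 rad), for 0.1 s.
2. the crank handle has been to the far side of the wheel from where it started (over 85 mm away) (distance of crank_grip from where it was at the start of the episode above 0.085 m and contact force between the fingers and handle_c0 above 0.5 N), for 0.05 s.
At the end, for the whole second after the job is handed in: The flywheel's hidden heavy side is straight below the axle to within 0.3 rad (17 degrees), the wheel is at rest (under 0.1 rad/s), the brake lever is past 1.2 rad, and the fingers still hold the crank handle with more than 1 N (height (world z) of heavy_side below 0.1018 m and value of joint brake above 1.2 rad and contact force between the fingers and handle_c0 above 1 N and velocity of joint flywheel between -0.1 and 0.1 rad/s); the arm keeps its last pose, push and grip.
It fails at once if a bystander on the bench is pushed more than 40 mm (distance of any of salve_jar, brush, screwdriver, bench_block, collar, pot, hammer from where it was at the start of the episode above 0.04 m).
It fails at once if the flywheel is forced round while the brake is still on (value of joint brake below 0.4 rad and distance of crank_grip from where it was at the start of the episode above 0.02 m).
It also fails if it takes over 72 s, if anything falls off the work surface, if the arm or the gripper's body presses on something with over 40 N, if the wrist force passes 120 N, or if a joint passes its speed limit or range.

## Robot

A 6-joint arm with a two-finger parallel gripper is mounted at the origin on the work surface. World frame = base frame: x ahead of the robot, y to its left, z up, the work surface at z = 0. Lengths are in mm, angles in rad, forces in N, time in s.
With the tool pointing down it reaches from about 350 to 975 mm from the base axis. Payload 7.1 kg.
Tool frame: the origin (TCP) lies at the very end of the fingers, on their centre line; the grasp point (between the pads) lies 19 mm behind it; y points along the fingers, x is the direction in which the jaws open and shut, and the axes are right-handed (so a half turn about y gives the same grasp; the last joint's range is limited). The gripper opens to 88 mm and grips with 3 to 60 N. Pads are 20 mm wide; open, the fingers measure 115 mm over their backs; the gripper's body (75 mm by 178 mm) begins 61 mm behind the grasp point.
Start: joints at [-1.368, 0.423, 1.63, -0, 1.089, -0.019], TCP at [137.511, -609.668, 222.675] pointing down, gripper open.
Joint ranges: [-3, 3], [-0.9, 2.11], [0.09, 2.58], [-1.31, 4.45], [0.11, 2.69], [-2.54, 2.54]. Speed limits (rad/s): [2.39, 2.39, 3.01, 3.14, 3.14, 3.14].

## Interface

Orientations are given as a rotation vector (axis times angle).
In Python, from workcell import ctrl gives the robot as it stands. The module is installed in compiled form; this text tells all that it offers.
- The arm moves only by the tool jog_arm, never from a script. Its argument "steps" is a list of rows, each an object with "turn": the turn, a rotation vector about the world's x, y, z scaled (see below), a list of three; "dp": the shift along the world's x, y, z scaled (see below), a list of three; "claw": the opening, from 0 (shut) to 1 (fully open). In form: [{"turn": [wx, wy, wz], "dp": [x, y, z], "claw": claw}, ...]. A call has 1 to 12 rows; each row is the pose to reach, as a shift and turn from the pose measured when the call began, turning the shorter way round; what a row does not reach only later rows make up. The controller multiplies each number of a shift by 80 mm and each number of a turn by pi rad. A row lasts 1/12 s, in which the tool goes at most 41.7 mm and 7.16 degrees, less where a joint would pass 70% of its speed; a pose out of reach is approached as far as the arm can. A call with a number of a shift or a turn outside -1 to 1 is refused whole. A call with a gripper value outside its range is refused whole. The fingers move at their own pace and stop on an object; the grip force is fixed at half the most. Time passes only in rows, so rows that repeat a pose let the fingers close. It gives the time, the measured TCP pose, the force and the opening at its end, in the units of the state.
- ctrl.get_obs(): the state, without advancing time (a new reading comes with each control period).
- ctrl.get_image(name): name is "side" or "top" or "wrist"; returns a dict with "img" (384x512x3 uint8, red, green, blue), "range_z" (384x512 float32, mm along the optical axis (not along the pixel's ray), 0 where there is no reading), "fovy" (degrees; the focal length in pixels is half the picture's height over the tangent of half this angle, whatever the lens; pixels are square), "cx", "cy" (the principal point, pixels), "camera_from_world" (4x4, takes a point from world to camera coordinates); the wrist camera has in their place "hand_eye" (4x4, takes a point from camera to tool coordinates, whose origin is the TCP and whose axes are the tool frame's). Camera axes: x right, y down, z forward; pixel columns grow to the right and rows downward; lengths in mm; the calibration is good to about 2 mm. A picture is of the moment at which its call begins: read the wrist's pose just before it.
- ctrl.close_job(): hands the job in, once; it reports no verdict.
The state is a dict: "t": time; "qpos": joint angles; "qvel": joint speeds; "joint_torque": joint torques, N m; "ee_pos": TCP position; "orientation": TCP orientation; "ft_force": force on the tool from outside, world axes, zero at the start; "moment": the same for the moment, N m; "width": finger opening in mm.
Only numpy, scipy, OpenCV 4.12 (cv2) and the standard library are available. Lean on these libraries where they do the work, as an engineer would, in place of code of your own. Each camera call takes 0.05 s, during which the arm holds its last target.

## Working session

There is one attempt and no reset: what is moved stays moved. The work goes in short steps, Python scripts to look and compute and a tool call to move; the robot and the scene stay as the last step left them, time stands still between calls to the robot, and variables do not carry over. Pictures are saved under pics/ and viewed, and the job is handed in when it is done.

Besides the shell and the picture viewer there is one more tool, called in YAML: its name, and indented under it one key for each argument. jog_arm: Moves the arm, as the interface text tells. Its arguments: {"type":"object","properties":{"steps":{"type":"array","items":{"type":"object","properties":{"turn":{"type":"array","items":{"type":"number"}},"dp":{"type":"array","items":{"type":"number"}},"claw":{"type":"number"}}}}},"required":["steps"]}

```bash
mkdir -p pics; cat > h.py <<'E'
import numpy as np, cv2
from workcell import ctrl
from scipy.spatial.transform import Rotation as R
def foc(im): return im["img"].shape[0]/2/np.tan(np.radians(im["fovy"])/2)
def world(im,u,v,z=None):
    f=foc(im); z=im["range_z"][int(v),int(u)] if z is None else z
    p=np.array([(u-im["cx"])*z/f,(v-im["cy"])*z/f,z,1.])
    return (np.linalg.inv(im["camera_from_world"])@p)[:3]
def cloud(im):
    f=foc(im); z=im["range_z"]; v,u=np.mgrid[:z.shape[0],:z.shape[1]]
    P=np.stack([(u-im["cx"])*z/f,(v-im["cy"])*z/f,z,np.ones_like(z)],-1)
    return (P@np.linalg.inv(im["camera_from_world"]).T)[...,:3]
def save(im,n,crop=None,s=1):
    a=im["img"][...,::-1]
    if crop: a=a[crop[1]:crop[3],crop[0]:crop[2]]
    if s!=1:a=cv2.resize(a,None,fx=s,fy=s,interpolation=cv2.INTER_CUBIC)
    cv2.imwrite("pics/"+n,a)
E
python3 - <<'E'
from h import *
import pickle
o=ctrl.get_obs(); print(o)
for n in("side","top"):
    im=ctrl.get_image(n); save(im,n+"0.png"); pickle.dump(im,open(n+"0.pkl","wb")); print(n,im["fovy"],im["camera_from_world"].round(2))
E
```

```text
{'t': 0.0, 'qpos': array([-1.36798440e+00,  4.23815328e-01,  1.63070222e+00, -3.12123928e-05,
        1.08861088e+00, -1.90094600e-02]), 'qvel': array([ 1.10869458e-04,  5.27941351e-05, -6.71451972e-05, -1.76037769e-03,
       -4.98509452e-04, -1.25336850e-03]), 'joint_torque': array([ 6.71800481e-04, -5.44618034e+01, -2.73665482e+01,  6.45111920e-02,
        2.27242231e-02, -8.48774926e-05]), 'ee_pos': array([ 137.400714  , -609.12733858,  221.91283486]), 'orientation': array([-1.30500384,  1.04508922, -1.04308511]), 'ft_force': array([-0.1755462 ,  0.05666452,  0.42944852]), 'moment': array([-0.02212564, -0.04622687,  0.01246854]), 'width': 87.65102657404093}
side 51.95834034366402 [[-8.10000e-01 -5.90000e-01  1.00000e-02  4.29490e+02]
 [-4.70000e-01  6.30000e-01 -6.20000e-01  3.05110e+02]
 [ 3.60000e-01 -5.00000e-01 -7.90000e-01  1.31147e+03]
 [ 0.00000e+00  0.00000e+00  0.00000e+00  1.00000e+00]]
top 45.82018526006693 [[ 0.00000e+00 -1.00000e+00  1.00000e-02  7.45000e+00]
 [-9.90000e-01 -0.00000e+00 -1.40000e-01  5.13360e+02]
 [ 1.40000e-01 -1.00000e-02 -9.90000e-01  1.31657e+03]
 [ 0.00000e+00  0.00000e+00  0.00000e+00  1.00000e+00]]
```

View pics/side0.png

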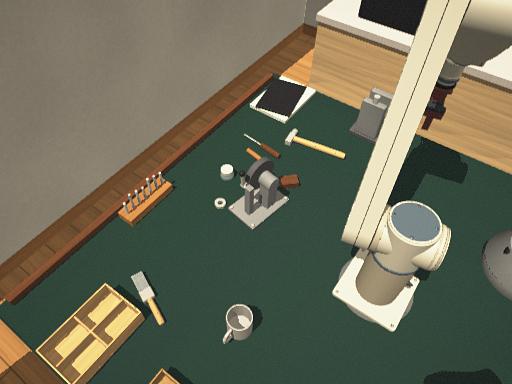

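View pics/top0.png

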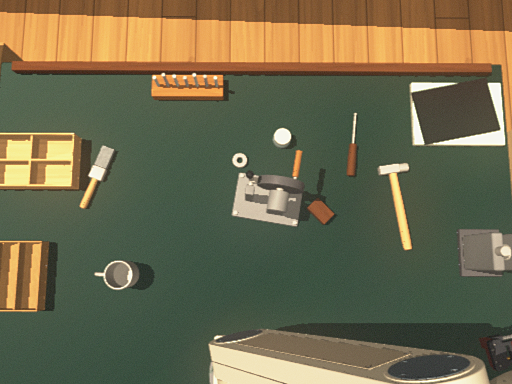

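```bash
python3 - <<'E'
from h import *
import pickle
t=pickle.load(open("top0.pkl","rb"));s=pickle.load(open("side0.pkl","rb"))
save(t,"topc.png",(220,110,350,240),6);save(s,"sidec.png",(200,120,320,240),6)
C=cloud(t)
for n,u,v in [("handle far end",299,153),("mid",297,165),("disc top",285,181),("ball",250,176),("jar",282,136),("collar",239,156),("block",321,212)]:
    print(n,C[v,u].round(1))
# base plate corners
for u,v in [(240,174),(235,213),(296,223)]: print(C[v,u].round(1))
E
```

```text
handle far end [ 609.5 -127.6  179.1]
mid [ 576.3 -121.6  179.9]
disc top [528.2 -86.7 204.8]
ball [538.4   5.  219.8]
jar [692.9 -92.9  48.8]
collar [639.1  36.7  13.9]
block [ 465.4 -208.6   29.8]
[584.3  33.5   7.2]
[462.9  47.9  19.7]
[ 433.8 -135.5   13. ]
```

View pics/topc.png

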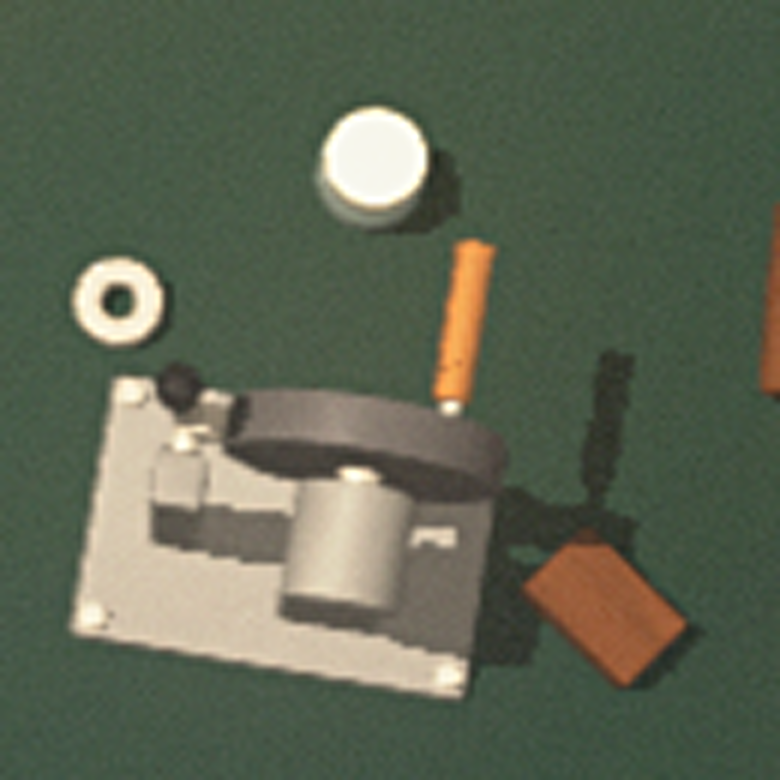

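View pics/sidec.png

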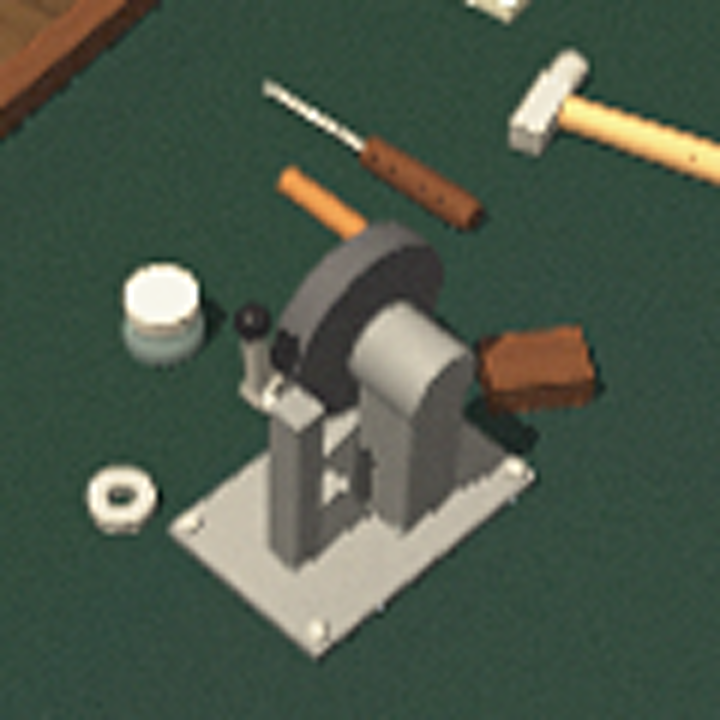

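```bash
python3 - <<'E'
from h import *
import pickle
t=pickle.load(open("top0.pkl","rb"));C=cloud(t);I=t["img"].astype(int)
def reg(u0,v0,u1,v1):
    m=np.zeros(I.shape[:2],bool);m[v0:v1,u0:u1]=1;return m
m=reg(290,148,305,178)&(C[...,2]>165)&(I[...,0]>I[...,2]+60)
P=C[m];print(len(P));l=cv2.fitLine(P[:,:2].astype(np.float32),cv2.DIST_HUBER,0,.01,.01).ravel();print("handle",l,np.percentile(P[:,2],[10,50,90]),P[:,0].min(),P[:,0].max())
d=l[:2]*np.sign(l[0]); s=(P[:,:2]-l[2:])@d; print("ends",l[2:]+d*s.min(),l[2:]+d*s.max())
m=reg(255,170,306,195)&(C[...,2]>165)&(I.max(-1)<140)
P=C[m]; n=np.array([-d[1],d[0]])
a=P[:,:2]@d;b=P[:,:2]@n; print("disc along axle",np.percentile(a,[1,5,25,50,75,95,99]))
# rim circle fit
A=np.c_[2*b,np.ones(len(b))]; 
from scipy.optimize import least_squares
r=least_squares(lambda x:np.hypot(b-x[0],P[:,2]-x[1])-65,[b.mean(),140],loss="soft_l1");print("rim",r.x,np.abs(r.fun).mean())
m=reg(230,165,300,230)&(abs(C[...,2]-12)<4);Q=C[m][:,:2].astype(np.float32)
print(len(Q)); box=cv2.minAreaRect(Q);print(box,cv2.boxPoints(box))
m=reg(244,168,256,182)&(C[...,2]>200);B=C[m];print("ball",B.mean(0),B[:,2].max(),len(B))
am=np.percentile(a,[3,97]).mean(); c=d*am+n*r.x[0]; print("centre",c,"yaw",np.degrees(np.arctan2(-d[1],-d[0])))
E
```

```text
155
handle [ 9.80817318e-01 -1.94929317e-01  5.81901184e+02 -1.21857056e+02] [172.09713496 175.72493526 179.82127553] 322.5713979457792 619.2470875941888
ends [305.94095164 -67.01224558] [ 617.52947558 -128.93788345]
disc along axle [522.25980481 523.43635738 525.56830564 533.18090843 540.90239361
 546.91669444 562.45037389]
rim [ 25.21022151 138.63462391] 10.651030846709958
1346
((513.9815673828125, -44.33849334716797), (196.2195281982422, 203.72802734375), 0.35946759581565857) [[ 415.23462    56.90799 ]
 [ 416.51282  -146.81602 ]
 [ 612.7285   -145.58498 ]
 [ 611.4503     58.139038]]
ball [544.10234653   6.22443253 216.62831281] 222.35830410604058 57
centre [530.00888695 -79.63159495] yaw 168.7594
```

```bash
python3 - <<'E'
from h import *
import pickle
from scipy.optimize import least_squares
t=pickle.load(open("top0.pkl","rb"));C=cloud(t);I=t["img"].astype(int)
s_=pickle.load(open("side0.pkl","rb"));D=cloud(s_)
d=np.array([np.cos(.193),-np.sin(.193)]);n=np.array([-d[1],d[0]])
for nm,X,im in(("top",C,t),("side",D,s_)):
    a=X[...,:2]@d;b=X[...,:2]@n;z=X[...,2]
    m=(a>524)&(a<546)&(b>-45)&(b<95)&(z>60)&(z<230)&(np.hypot(b-26,z-140)>60)&(np.hypot(b-26,z-140)<70)
    r=least_squares(lambda x:np.hypot(b[m]-x[0],z[m]-x[1])-65,[26,140],loss="soft_l1");print(nm,m.sum(),r.x,np.abs(r.fun).mean())
    m=(a>515)&(a<555)&(b>95)&(b<130)&(z>200)&(z<230)
    P=X[m];r=least_squares(lambda x:np.linalg.norm(P-x,axis=1)-11,[538,4,210],loss="soft_l1");c=r.x
    print("ball",m.sum(),c,c[:2]@d,c[:2]@n,np.abs(r.fun).mean())
    m=(a>562)&(a<640)&(b>-25)&(b<15)&(z>155)&(z<190)
    P=X[m];aa=a[m];bb=b[m];zz=z[m]
    r=least_squares(lambda x:np.hypot(bb-x[0]-x[2]*(aa-600),zz-x[1])-8,[-6,172,0],loss="soft_l1");print("handle",m.sum(),r.x,aa.min(),aa.max(),np.abs(r.fun).mean())
    for zc,q in((12,(425,525)),):
        m=(abs(z-12)<2.5)&(a>440)&(a<620)&(b>-100)&(b<150)
        print("plate a,b",np.percentile(a[m],[1,99]),np.percentile(b[m],[1,99]))
E
```

```text
top 402 [ 23.93863694 139.63585373] 1.5790551894539142
ball 57 [545.6257082    5.86958391 209.66598528] 534.3693967806037 110.41382722986013 1.1148598372401695
handle 155 [-9.25389514e+00  1.69668104e+02  4.49681676e-02] 562.7331335693162 630.8194864591445 1.432230784904681
plate a,b [441.65683245 598.7991017 ] [-51.63529957 146.30687504]
side 192 [ 27.60818286 139.05096591] 1.5959156444596114
ball 32 [546.42935906   9.43988652 209.06515204] 534.473327936954 114.07198437402383 1.471289882775097
handle 70 [-4.68241089e+00  1.68425733e+02  1.89689582e-02] 564.8821278802187 634.2725581003117 1.4740977774136899
plate a,b [442.22424039 605.07246428] [-81.69342878 148.80980719]
```

```bash
python3 - <<'E'
from h import *
o=ctrl.get_obs(); M=R.from_rotvec(o["orientation"]).as_matrix();print(M.round(3))
w=ctrl.get_image("wrist");save(w,"w0.png");print(w["hand_eye"].round(2))
for psi in(-.193,-.17):
    d=np.array([np.cos(psi),np.sin(psi),0]);n=np.array([-d[1],d[0],0])
    for s in(1,-1):
        T=np.c_[s*n,[0,0,-1],np.cross(s*n,[0,0,-1])]
        print(psi,s,(R.from_matrix(T@M.T).as_rotvec()/np.pi).round(4))
E
```

```text
[[ 0.22  -0.     0.976]
 [-0.976  0.001  0.22 ]
 [-0.001 -1.     0.   ]]
[[ 1.0000e+00 -0.0000e+00  0.0000e+00  9.0000e-02]
 [-0.0000e+00 -3.0000e-01  9.5000e-01 -1.6161e+02]
 [-0.0000e+00 -9.5000e-01 -3.0000e-01  8.4210e+01]
 [ 0.0000e+00  0.0000e+00  0.0000e+00  1.0000e+00]]
-0.193 1 [-0.00e+00 -6.00e-04  8.68e-01]
-0.193 -1 [-0.0004  0.     -0.132 ]
-0.17 1 [ 0.000e+00 -6.000e-04  8.753e-01]
-0.17 -1 [-0.0004 -0.     -0.1247]
```

View pics/w0.png

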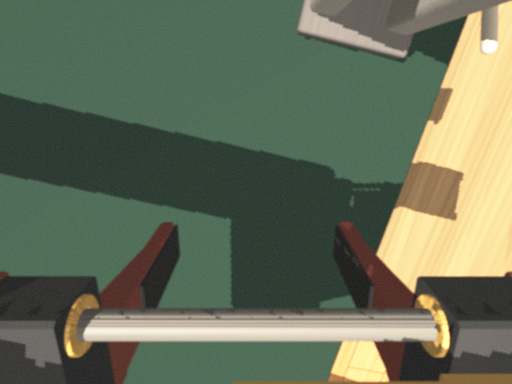

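jog_arm:
  steps:
    - {"turn":[0,0,-0.03],"dp":[0.2,0.3,0.5],"claw":0}
    - {"turn":[0,0,-0.07],"dp":[0.5,0.7,0.8],"claw":0}
    - {"turn":[0,0,-0.1],"dp":[0.8,1,1],"claw":0}
    - {"turn":[0,0,-0.13],"dp":[0.8,1,1],"claw":0}

```text
t: 0.48
ee_pos: [204.2, -527.4, 305.4]
orientation: [-1.112, 1.345, -1.35]
ft_force: [0.9, -0.8, 0.3]
width: 64.4
```

jog_arm:
  steps:
    - {"dp":[0.35,0.5,0.1],"claw":0}
    - {"dp":[0.7,1,0.2],"claw":0}
    - {"dp":[0.7,1,0.3],"claw":0}

```text
invalid input at $.steps[0]: expected keys turn, dp, claw
```

jog_arm:
  steps:
    - {"dp":[0.35,0.5,0.1],"claw":0}
    - {"dp":[0.7,1,0.2],"claw":0}
    - {"dp":[0.7,1,0.2],"claw":0}

```text
invalid input at $.steps[0]: expected keys turn, dp, claw
```

jog_arm:
  steps:
    - {"dp":[0.4,0.5,0],"claw":0}
    - {"dp":[0.8,1,0],"claw":0}
    - {"dp":[0.8,1,0],"claw":0}

```text
invalid input at $.steps[0]: expected keys turn, dp, claw
```

jog_arm:
  steps:
    - {"dp":[0.4,0.5,0],"claw":0}
    - {"dp":[0.8,1,0],"claw":0}
    - {"dp":[0.8,1,0],"claw":0}

```text
invalid input at $.steps[0]: expected keys turn, dp, claw
```

jog_arm:
  steps:
    - {"turn":[0,0,0],"dp":[0.4,0.45,0.1],"claw":0}
    - {"turn":[0,0,0],"dp":[0.9,1,0.3],"claw":0}
    - {"turn":[0,0,0],"dp":[0.9,1,0.3],"claw":0}

```text
t: 0.73
ee_pos: [277.2, -445.3, 329.9]
orientation: [-1.111, 1.345, -1.35]
ft_force: [0.6, -0.6, 0.1]
width: 44.6
```

jog_arm:
  steps:
    - {"turn":[0,0,0],"dp":[0.4,0.45,0],"claw":0}
    - {"turn":[0,0,0],"dp":[0.9,1,0],"claw":0}
    - {"turn":[0,0,0],"dp":[0.9,1,0],"claw":0}

```text
t: 0.98
ee_pos: [350.7, -362.7, 330.0]
orientation: [-1.111, 1.344, -1.349]
ft_force: [0.8, -0.7, -0.7]
width: 24.7
```

jog_arm:
  steps:
    - {"turn":[0,0,0],"dp":[0.4,0.45,0],"claw":0}
    - {"turn":[0,0,0],"dp":[0.9,1,0],"claw":0}
    - {"turn":[0,0,0],"dp":[0.9,1,0],"claw":0}

```text
t: 1.23
ee_pos: [424.2, -280.1, 330.1]
orientation: [-1.111, 1.344, -1.348]
ft_force: [0.3, -0.7, 0.7]
width: 4.8
```

jog_arm:
  steps:
    - {"turn":[0,0,0],"dp":[0.4,0.45,0],"claw":0}
    - {"turn":[0,0,0],"dp":[0.9,1,0],"claw":0}
    - {"turn":[0,0,0],"dp":[0.9,1,0],"claw":0}

```text
t: 1.48
ee_pos: [497.8, -197.5, 330.0]
orientation: [-1.111, 1.343, -1.347]
ft_force: [0.7, -0.2, 0.4]
width: 0.5
```

jog_arm:
  steps:
    - {"turn":[0,0,0],"dp":[0.4,0.45,0],"claw":0}
    - {"turn":[0,0,0],"dp":[0.9,1,0],"claw":0}
    - {"turn":[0,0,0],"dp":[0.9,1,0],"claw":0}

```text
t: 1.73
ee_pos: [571.5, -114.7, 329.8]
orientation: [-1.111, 1.342, -1.346]
ft_force: [0.2, -0.3, 0.2]
width: 0.4
```

```bash
cat >> h.py <<'E'
def wristim():
    o=ctrl.get_obs(); T=np.eye(4);T[:3,:3]=R.from_rotvec(o["orientation"]).as_matrix();T[:3,3]=o["ee_pos"]
    w=ctrl.get_image("wrist"); w["camera_from_world"]=np.linalg.inv(T@w["hand_eye"]); return w
def analyse(X,psi=-.193,b0=27):
    from scipy.optimize import least_squares
    d=np.array([np.cos(psi),np.sin(psi)]);n=np.array([-d[1],d[0]])
    a=X[...,:2]@d;b=X[...,:2]@n;z=X[...,2]
    m=(a>524)&(a<546)&(b>-45)&(b<95)&(z>100)&(abs(np.hypot(b-b0,z-140)-65)<5)
    r=least_squares(lambda x:np.hypot(b[m]-x[0],z[m]-x[1])-65,[26,140],loss="soft_l1");print("wheel",m.sum(),r.x.round(1),np.abs(r.fun).mean())
    m=(a>515)&(a<555)&(b>95)&(b<130)&(z>200)&(z<230)
    P=X[m];r=least_squares(lambda x:np.linalg.norm(P-x,axis=1)-11,[538,4,210],loss="soft_l1");c=r.x
    print("ball",m.sum(),c.round(1),c[:2]@d,c[:2]@n,np.abs(r.fun).mean())
    m=(a>562)&(a<640)&(b>-30)&(b<20)&(z>155)&(z<190)
    aa=a[m];bb=b[m];zz=z[m]
    r=least_squares(lambda x:np.hypot(bb-x[0]-x[2]*(aa-600),zz-x[1])-8,[-6,172,0],loss="soft_l1");print("handle",m.sum(),r.x.round(3),aa.min(),aa.max(),np.abs(r.fun).mean())
E
python3 - <<'E'
from h import *
o=ctrl.get_obs(); print(R.from_rotvec(o["orientation"]).as_matrix().round(3))
w=wristim();save(w,"w1.png");X=cloud(w);analyse(X)
E
```

```text
[[-0.185  0.005  0.983]
 [-0.983  0.001 -0.185]
 [-0.002 -1.     0.004]]
wheel 1802 [ 25.3 139.3] 0.5505697147980574
ball 427 [546.6   7.6 209.4] 534.9837402081641 112.33581191072906 0.39943349987503995
handle 1101 [-7.129e+00  1.692e+02  2.500e-02] 562.0657495290425 633.6484439637462 0.5342867057077717
```

View pics/w1.png

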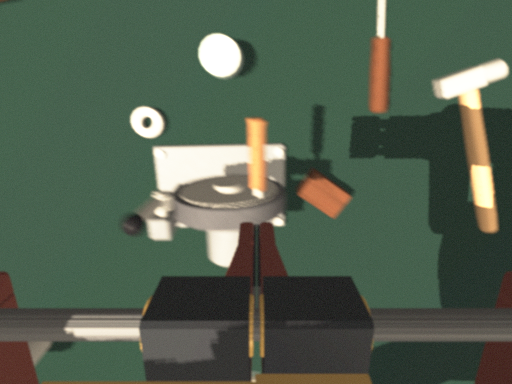

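```bash
python3 - <<'E'
from h import *
w=wristim();X=cloud(w)
for p in(-.168,):
    d=np.array([np.cos(p),np.sin(p)]);n=np.array([-d[1],d[0]]); c0=np.array([543.6-10,-79.]);
    analyse(X,p,b0=39)
    a=X[...,:2]@d;b=X[...,:2]@n;z=X[...,2]
    m=(np.hypot(b-39,z-140)<55)&(np.hypot(b-39,z-140)>20)&(a>515)&(a<560)&(z>110)
    print(m.sum(),np.percentile(a[m],[5,50,95]))
    for q in (-.193,-.18,-.168,-.155):
        dd=np.array([np.cos(q),np.sin(q)]); print(q,np.std(X[m][:,:2]@dd))
E
```

```text
wheel 497 [ 36.2 139.8] 2.3523627858464926
ball 240 [546.6   7.7 209.3] 537.611947823736 99.00864601464566 0.4010456102429644
handle 1072 [-2.21650e+01  1.69195e+02  2.00000e-03] 562.0794735041131 633.3806929105292 0.5507132604743215
2171 [519.67673969 550.43169111 555.61657755]
-0.193 10.651870278562978
-0.18 10.38468323736589
-0.168 10.143830626035927
-0.155 9.889824892633511
```

jog_arm:
  steps:
    - {"turn":[0,0,0.006],"dp":[-0.2,0.5,-0.2],"claw":0}
    - {"turn":[0,0,0.006],"dp":[-0.38,1,-0.6],"claw":0}
    - {"turn":[0,0,0.006],"dp":[-0.38,1,-0.9],"claw":0}
    - {"turn":[0,0,0.006],"dp":[-0.38,1,-0.9],"claw":0}

```text
t: 2.17
ee_pos: [536.1, -32.5, 251.9]
orientation: [-1.131, 1.333, -1.323]
ft_force: [-1.2, -0.1, -0.3]
width: 0.6
```

jog_arm:
  steps:
    - {"turn":[0,0,0],"dp":[0.06,0.12,-0.3],"claw":0}
    - {"turn":[0,0,0],"dp":[0.06,0.12,-0.6],"claw":0}
    - {"turn":[0,0,0],"dp":[0.06,0.12,-0.6],"claw":0}

```text
t: 2.42
ee_pos: [538.5, -23.6, 200.9]
orientation: [-1.136, 1.338, -1.32]
ft_force: [-0.6, 0.4, -0.8]
width: 0.3
```

```bash
python3 - <<'E'
from h import *
s=ctrl.get_image("side");save(s,"s2.png",(200,100,320,220),5)
t=ctrl.get_image("top");save(t,"t2.png",(220,110,340,230),5);print(ctrl.get_obs()["ee_pos"])
E
```

```text
[540.98533967 -24.00823983 204.49120349]
```

View pics/s2.png

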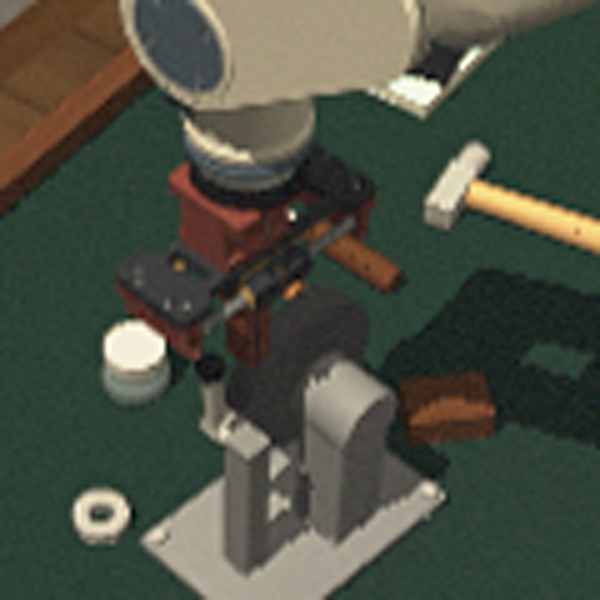

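jog_arm:
  steps:
    - {"turn":[0,0,0],"dp":[0.02,0.12,0],"claw":0}
    - {"turn":[0,0,0],"dp":[0.04,0.25,0],"claw":0}
    - {"turn":[0,0,0],"dp":[0.06,0.37,0],"claw":0}
    - {"turn":[0,0,0],"dp":[0.08,0.49,-0.02],"claw":0}
    - {"turn":[0,0,0],"dp":[0.1,0.62,-0.06],"claw":0}
    - {"turn":[0,0,0],"dp":[0.13,0.76,-0.14],"claw":0}
    - {"turn":[0,0,0],"dp":[0.13,0.76,-0.14],"claw":0}

```text
t: 3.1
ee_pos: [551.2, 39.2, 192.2]
orientation: [-1.133, 1.334, -1.321]
ft_force: [-0.4, -0.0, 0.3]
width: 0.3
```

```bash
python3 - <<'E'
from h import *
s=ctrl.get_image("side");save(s,"s3.png",(200,100,320,220),5)
o=ctrl.get_obs();print(o["ee_pos"],o["ft_force"])
E
```

```text
[551.05100241  38.38376895 192.44118313] [-0.8437625  -0.29536756  0.29285664]
```

View pics/s3.png

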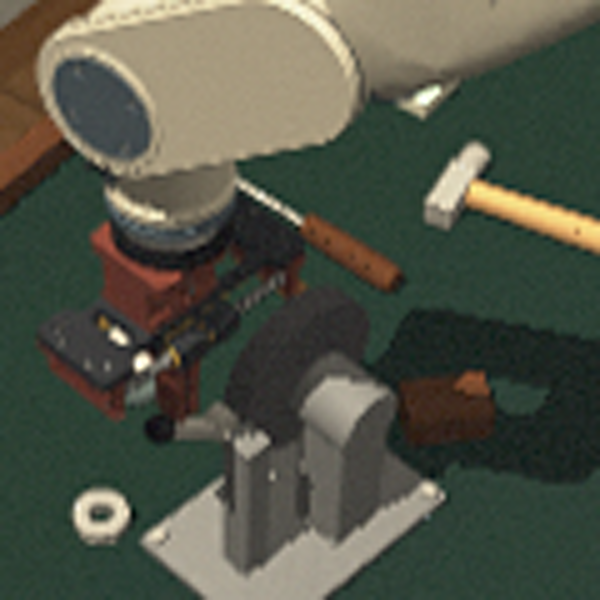

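jog_arm:
  steps:
    - {"turn":[0,0,0],"dp":[0.02,0.1,-0.05],"claw":0}
    - {"turn":[0,0,0],"dp":[0.04,0.22,-0.16],"claw":0}
    - {"turn":[0,0,0],"dp":[0.05,0.32,-0.28],"claw":0}
    - {"turn":[0,0,0],"dp":[0.06,0.37,-0.38],"claw":0}
    - {"turn":[0,0,0],"dp":[0.06,0.38,-0.45],"claw":0}
    - {"turn":[0,0,0],"dp":[0.06,0.38,-0.45],"claw":0}
    - {"turn":[0,0,0],"dp":[0.06,0.38,-0.45],"claw":0}

```text
t: 3.73
ee_pos: [555.7, 69.3, 155.9]
orientation: [-1.134, 1.335, -1.32]
ft_force: [0.2, 1.3, 2.1]
width: 0.5
```

```bash
python3 - <<'E'
from h import *
s=ctrl.get_image("side");save(s,"s4.png",(200,100,320,220),5)
o=ctrl.get_obs();print(o["ee_pos"],o["ft_force"])
E
```

```text
[555.7907461   69.10030844 155.99546044] [-0.18135251  0.62268264  1.10825308]
```

View pics/s4.png

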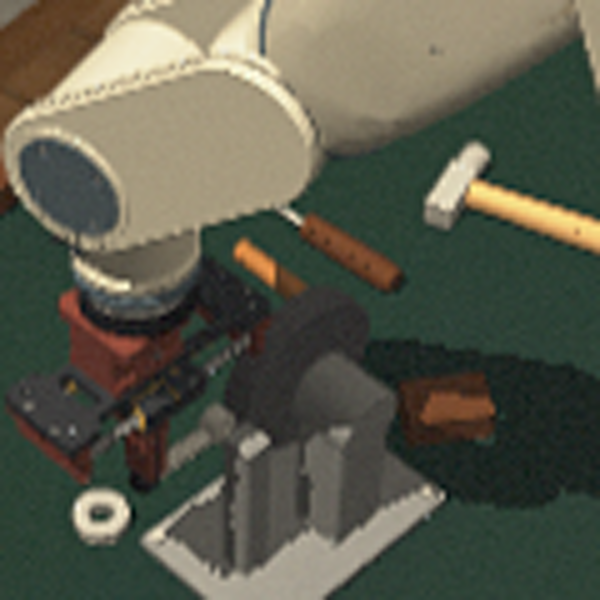

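jog_arm:
  steps:
    - {"turn":[0,0,0],"dp":[0,0,0.45],"claw":0.3}
    - {"turn":[0,0,0],"dp":[0,0,0.9],"claw":0.6}
    - {"turn":[0,0,0],"dp":[0.1,-0.4,1],"claw":0.6}
    - {"turn":[0,0,0],"dp":[0.2,-0.9,1],"claw":0.6}
    - {"turn":[0,0,0],"dp":[0.3,-1,1],"claw":0.6}

```text
t: 4.2
ee_pos: [580.3, -14.8, 236.9]
orientation: [-1.132, 1.333, -1.324]
ft_force: [-0.8, -0.5, -0.1]
width: 30.3
```

```bash
python3 - <<'E'
from h import *
w=wristim();save(w,"w5.png");X=cloud(w);o=ctrl.get_obs();print(o["ee_pos"],o["ft_force"],o["width"])
E
```

```text
[581.44400466 -14.46278067 236.23368217] [ 2.14946364 -1.03455423  0.47234231] 34.64727269740671
```

View pics/w5.png

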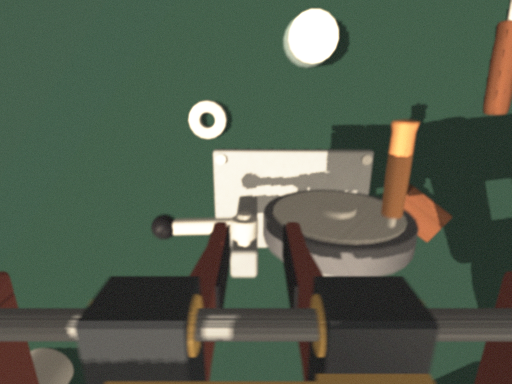

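```bash
cat > meas.py <<'E'
from h import *
from scipy.optimize import least_squares
p=-.168;d=np.array([np.cos(p),np.sin(p)]);n=np.array([-d[1],d[0]])
w=wristim();X=cloud(w);a=X[...,:2]@d;b=X[...,:2]@n;z=X[...,2];print(ctrl.get_obs()["ee_pos"])
m=(a>525)&(a<550)&(b>-55)&(b<85)&(z>100)&(abs(np.hypot(b-12,z-140)-65)<6)
r=least_squares(lambda x:np.hypot(b[m]-x[0],z[m]-x[1])-65,[12,140],loss="soft_l1");print("wheel",m.sum(),r.x.round(1),np.abs(r.fun).mean())
m=(a>562)&(a<640)&(b>-60)&(b<20)&(z>150)&(z<190)&(np.hypot(b+22,z-169)<15)
aa=a[m];bb=b[m];zz=z[m]
if m.sum()>50:
    r=least_squares(lambda x:np.hypot(bb-x[0]-x[2]*(aa-600),zz-x[1])-8,[-22,169,0],loss="soft_l1");print("handle",m.sum(),r.x.round(3),aa.min(),aa.max(),np.abs(r.fun).mean())
m=(a>520)&(a<556)&(b>148)&(b<190)&(z>120)&(z<170)
P=X[m]
if len(P)>20:
    r=least_squares(lambda x:np.linalg.norm(P-x,axis=1)-11,[560,70,145],loss="soft_l1");c=r.x
    print("ball",m.sum(),c.round(1),c[:2]@d,c[:2]@n,np.abs(r.fun).mean())
E
python3 meas.py
```

```text
[580.4211542  -12.72084873 235.66212876]
wheel 3573 [ 11.8 139.1] 0.8658911631789513
handle 2258 [-2.34250e+01  1.67499e+02  3.00000e-03] 562.0360071765431 633.8884015173362 0.5459179005102526
ball 578 [557.1  70.2 144.4] 537.5568908425469 162.38994066689875 0.7758387336002698
```

jog_arm:
  steps:
    - {"turn":[0,0,0],"dp":[0.1,-0.4,0],"claw":0.6}
    - {"turn":[0,0,0],"dp":[0.2,-0.8,0],"claw":0.6}
    - {"turn":[0,0,0],"dp":[0.24,-1,0],"claw":0.6}
    - {"turn":[0,0,0],"dp":[0.24,-1,0],"claw":0.6}

```text
t: 4.63
ee_pos: [599.6, -94.3, 234.6]
orientation: [-1.132, 1.339, -1.324]
ft_force: [-0.7, 1.3, 0.2]
width: 53.0
```

```bash
python3 meas.py
```

```text
[599.09296889 -92.79054539 234.54006019]
wheel 2476 [ 12.  139.1] 0.7405820008934059
handle 1882 [-2.34530e+01  1.67482e+02  1.00000e-03] 562.0356880790387 633.9850503617288 0.56497139603238
ball 572 [557.1  70.  144.4] 537.5110258758715 162.1589565483883 0.8905546287725613
```

jog_arm:
  steps:
    - {"turn":[0,0,0],"dp":[0.01,-0.4,0],"claw":0.6}
    - {"turn":[0,0,0],"dp":[0.01,-0.4,-0.2],"claw":0.6}
    - {"turn":[0,0,0],"dp":[0.01,-0.4,-0.5],"claw":0.6}
    - {"turn":[0,0,0],"dp":[0.01,-0.4,-0.8],"claw":0.6}
    - {"turn":[0,0,0],"dp":[0.01,-0.4,-1],"claw":0.6}
    - {"turn":[0,0,0],"dp":[0.01,-0.4,-1],"claw":0.6}

```text
t: 5.18
ee_pos: [596.8, -122.1, 150.6]
orientation: [-1.137, 1.345, -1.318]
ft_force: [-0.2, 0.6, 0.0]
width: 52.5
```

```bash
python3 - <<'E'
from h import *
w=wristim();save(w,"w6.png");o=ctrl.get_obs();print(o["ee_pos"],o["ft_force"],o["width"])
E
```

```text
[ 598.12486581 -122.5778173   152.55542942] [ 0.36267741 -0.36363131  0.71457225] 53.046707045596705
```

View pics/w6.png

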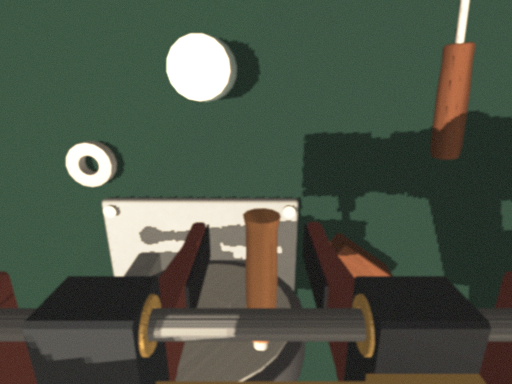

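jog_arm:
  steps:
    - {"turn":[0,0,0],"dp":[0.02,-0.02,-0.05],"claw":0}
    - {"turn":[0,0,0],"dp":[0.02,-0.02,-0.05],"claw":0}
    - {"turn":[0,0,0],"dp":[0.02,-0.02,-0.05],"claw":0}
    - {"turn":[0,0,0],"dp":[0.02,-0.02,-0.05],"claw":0}
    - {"turn":[0,0,0],"dp":[0.02,-0.02,-0.05],"claw":0}
    - {"turn":[0,0,0],"dp":[0.02,-0.02,-0.05],"claw":0}
    - {"turn":[0,0,0],"dp":[0.02,-0.02,-0.05],"claw":0}
    - {"turn":[0,0,0],"dp":[0.02,-0.02,-0.05],"claw":0}

```text
t: 5.9
ee_pos: [600.0, -124.9, 149.0]
orientation: [-1.135, 1.342, -1.32]
ft_force: [0.7, -2.7, 1.8]
width: 15.2
```

```bash
python3 - <<'E'
from h import *
for i in range(3):
    o=ctrl.get_obs();print(o["t"],o["ee_pos"],o["ft_force"],o["width"])
E
```

```text
5.9 [ 599.9690633  -124.85419691  149.02856088] [ 0.69814622 -2.73321925  1.81990093] 15.240495141769918
5.9 [ 599.9690633  -124.85419691  149.02856088] [ 0.69814622 -2.73321925  1.81990093] 15.240495141769918
5.9 [ 599.9690633  -124.85419691  149.02856088] [ 0.69814622 -2.73321925  1.81990093] 15.240495141769918
```

```bash
cat > plan.py <<'E'
from h import *
import sys,json
p=-.168;d=np.array([np.cos(p),np.sin(p)]);n=np.array([-d[1],d[0]])
BC,ZC=12.,120.5
def ang(e): return np.arctan2(e[:2]@n-BC,e[2]-ZC)
def rad(e): return np.hypot(e[:2]@n-BC,e[2]-ZC)
if __name__=="__main__":
    N=int(sys.argv[1]);st=float(sys.argv[2]);calls=int(sys.argv[3]) if len(sys.argv)>3 else 1
    o=ctrl.get_obs();e=o["ee_pos"];th=ang(e)
    t=np.array([0,0,0.]);t[:2]=n*np.cos(th);t[2]=-np.sin(th)
    print("t",round(o["t"],2),"th",th.round(3),"r",rad(e).round(2),"a",(e[:2]@d).round(1),"F",o["ft_force"].round(2),"Ftan",-(o["ft_force"]@t).round(2),"w",o["width"].round(1))
    for c in range(calls):
        s=[]
        for i in range(1,N+1):
            q=th+st*i
            db=45*(np.sin(q)-np.sin(th));dz=45*(np.cos(q)-np.cos(th))
            s.append([round(x/80,3) for x in (n[0]*db,n[1]*db,dz)])
        print(s);th+=st*N
E
python3 plan.py 8 .04 2
```

```text
Traceback (most recent call last):
  File "plan.py", line 11, in <module>
    print("t",round(o["t"],2),"th",th.round(3),"r",rad(e).round(2),"a",(e[:2]@d).round(1),"F",o["ft_force"].round(2),"Ftan",-(o["ft_force"]@t).round(2),"w",o["width"].round(1))
                                                                                                                                                            ^^^^^^^^^^^^^^^^
AttributeError: 'float' object has no attribute 'round'
```

```bash
sed -i 's/o\["width"\].round(1)/round(o["width"],1)/' plan.py; python3 plan.py 8 .04 2
```

```text
t 5.9 th -0.884 r 44.98 a 612.4 F [ 0.7  -2.73  1.82] Ftan 0.23 w 15.2
[[np.float64(0.002), np.float64(0.014), np.float64(0.017)], [np.float64(0.005), np.float64(0.029), np.float64(0.034)], [np.float64(0.008), np.float64(0.045), np.float64(0.049)], [np.float64(0.01), np.float64(0.062), np.float64(0.065)], [np.float64(0.013), np.float64(0.078), np.float64(0.079)], [np.float64(0.016), np.float64(0.096), np.float64(0.093)], [np.float64(0.019), np.float64(0.114), np.float64(0.106)], [np.float64(0.022), np.float64(0.132), np.float64(0.119)]]
[[np.float64(0.003), np.float64(0.019), np.float64(0.012)], [np.float64(0.007), np.float64(0.038), np.float64(0.023)], [np.float64(0.01), np.float64(0.058), np.float64(0.033)], [np.float64(0.013), np.float64(0.078), np.float64(0.042)], [np.float64(0.017), np.float64(0.099), np.float64(0.05)], [np.float64(0.02), np.float64(0.12), np.float64(0.058)], [np.float64(0.024), np.float64(0.141), np.float64(0.065)], [np.float64(0.028), np.float64(0.163), np.float64(0.07)]]
```

jog_arm:
  steps:
    - {"turn":[0,0,0],"dp":[0.002,0.014,0.017],"claw":0}
    - {"turn":[0,0,0],"dp":[0.005,0.029,0.034],"claw":0}
    - {"turn":[0,0,0],"dp":[0.008,0.045,0.049],"claw":0}
    - {"turn":[0,0,0],"dp":[0.01,0.062,0.065],"claw":0}
    - {"turn":[0,0,0],"dp":[0.013,0.078,0.079],"claw":0}
    - {"turn":[0,0,0],"dp":[0.016,0.096,0.093],"claw":0}
    - {"turn":[0,0,0],"dp":[0.019,0.114,0.106],"claw":0}
    - {"turn":[0,0,0],"dp":[0.022,0.132,0.119],"claw":0}

```text
t: 6.57
ee_pos: [601.5, -115.3, 158.3]
orientation: [-1.136, 1.342, -1.321]
ft_force: [0.7, -6.4, -2.0]
width: 15.7
```

```bash
sed -i 's/round(x\/80,3)/float(round(x\/80,3))/' plan.py; python3 plan.py 8 .04 2
```

```text
t 6.57 th -0.587 r 45.41 a 612.3 F [ 0.7  -6.37 -2.02] Ftan 6.25 w 15.7
[[0.003, 0.019, 0.012], [0.006, 0.038, 0.023], [0.01, 0.057, 0.034], [0.013, 0.078, 0.044], [0.017, 0.098, 0.053], [0.02, 0.119, 0.061], [0.024, 0.14, 0.068], [0.027, 0.161, 0.074]]
[[0.004, 0.022, 0.005], [0.007, 0.043, 0.01], [0.011, 0.065, 0.014], [0.015, 0.087, 0.017], [0.019, 0.109, 0.019], [0.022, 0.131, 0.02], [0.026, 0.154, 0.02], [0.03, 0.176, 0.019]]
```

jog_arm:
  steps:
    - {"turn":[0,0,0],"dp":[0.003,0.019,0.012],"claw":0}
    - {"turn":[0,0,0],"dp":[0.006,0.038,0.023],"claw":0}
    - {"turn":[0,0,0],"dp":[0.01,0.057,0.034],"claw":0}
    - {"turn":[0,0,0],"dp":[0.013,0.078,0.044],"claw":0}
    - {"turn":[0,0,0],"dp":[0.017,0.098,0.053],"claw":0}
    - {"turn":[0,0,0],"dp":[0.02,0.119,0.061],"claw":0}
    - {"turn":[0,0,0],"dp":[0.024,0.14,0.068],"claw":0}
    - {"turn":[0,0,0],"dp":[0.027,0.161,0.074],"claw":0}

```text
t: 7.23
ee_pos: [603.5, -103.3, 164.3]
orientation: [-1.138, 1.341, -1.322]
ft_force: [-0.3, -5.2, 0.9]
width: 15.6
```

jog_arm:
  steps:
    - {"turn":[0,0,0],"dp":[0.004,0.022,0.005],"claw":0}
    - {"turn":[0,0,0],"dp":[0.007,0.043,0.01],"claw":0}
    - {"turn":[0,0,0],"dp":[0.011,0.065,0.014],"claw":0}
    - {"turn":[0,0,0],"dp":[0.015,0.087,0.017],"claw":0}
    - {"turn":[0,0,0],"dp":[0.019,0.109,0.019],"claw":0}
    - {"turn":[0,0,0],"dp":[0.022,0.131,0.02],"claw":0}
    - {"turn":[0,0,0],"dp":[0.026,0.154,0.02],"claw":0}
    - {"turn":[0,0,0],"dp":[0.03,0.176,0.019],"claw":0}

```text
t: 7.9
ee_pos: [605.9, -89.5, 166.2]
orientation: [-1.138, 1.341, -1.323]
ft_force: [-2.6, -3.9, 3.3]
width: 15.3
```

```bash
python3 plan.py 8 .04 3
```

```text
t 7.9 th 0.023 r 45.74 a 612.3 F [-2.61 -3.86  3.34] Ftan 4.32 w 15.3
[[0.004, 0.022, -0.001], [0.008, 0.044, -0.003], [0.011, 0.066, -0.006], [0.015, 0.088, -0.009], [0.019, 0.11, -0.014], [0.022, 0.131, -0.019], [0.026, 0.153, -0.025], [0.029, 0.174, -0.033]]
[[0.004, 0.021, -0.008], [0.007, 0.041, -0.017], [0.01, 0.061, -0.026], [0.014, 0.081, -0.037], [0.017, 0.1, -0.048], [0.02, 0.119, -0.06], [0.023, 0.137, -0.073], [0.026, 0.155, -0.086]]
[[0.003, 0.017, -0.014], [0.006, 0.034, -0.029], [0.008, 0.05, -0.045], [0.011, 0.065, -0.061], [0.014, 0.08, -0.078], [0.016, 0.094, -0.095], [0.018, 0.108, -0.113], [0.02, 0.12, -0.131]]
```

jog_arm:
  steps:
    - {"turn":[0,0,0],"dp":[0.004,0.022,-0.001],"claw":0}
    - {"turn":[0,0,0],"dp":[0.008,0.044,-0.003],"claw":0}
    - {"turn":[0,0,0],"dp":[0.011,0.066,-0.006],"claw":0}
    - {"turn":[0,0,0],"dp":[0.015,0.088,-0.009],"claw":0}
    - {"turn":[0,0,0],"dp":[0.019,0.11,-0.014],"claw":0}
    - {"turn":[0,0,0],"dp":[0.022,0.131,-0.019],"claw":0}
    - {"turn":[0,0,0],"dp":[0.026,0.153,-0.025],"claw":0}
    - {"turn":[0,0,0],"dp":[0.029,0.174,-0.033],"claw":0}

```text
t: 8.57
ee_pos: [608.3, -75.2, 163.6]
orientation: [-1.138, 1.341, -1.323]
ft_force: [-2.3, -1.2, 3.2]
width: 15.0
```

jog_arm:
  steps:
    - {"turn":[0,0,0],"dp":[0.004,0.021,-0.008],"claw":0}
    - {"turn":[0,0,0],"dp":[0.007,0.041,-0.017],"claw":0}
    - {"turn":[0,0,0],"dp":[0.01,0.061,-0.026],"claw":0}
    - {"turn":[0,0,0],"dp":[0.014,0.081,-0.037],"claw":0}
    - {"turn":[0,0,0],"dp":[0.017,0.1,-0.048],"claw":0}
    - {"turn":[0,0,0],"dp":[0.02,0.119,-0.06],"claw":0}
    - {"turn":[0,0,0],"dp":[0.023,0.137,-0.073],"claw":0}
    - {"turn":[0,0,0],"dp":[0.026,0.155,-0.086],"claw":0}

```text
t: 9.23
ee_pos: [610.4, -62.5, 156.6]
orientation: [-1.137, 1.341, -1.322]
ft_force: [-0.7, -0.7, 3.3]
width: 15.2
```

jog_arm:
  steps:
    - {"turn":[0,0,0],"dp":[0.003,0.017,-0.014],"claw":0}
    - {"turn":[0,0,0],"dp":[0.006,0.034,-0.029],"claw":0}
    - {"turn":[0,0,0],"dp":[0.008,0.05,-0.045],"claw":0}
    - {"turn":[0,0,0],"dp":[0.011,0.065,-0.061],"claw":0}
    - {"turn":[0,0,0],"dp":[0.014,0.08,-0.078],"claw":0}
    - {"turn":[0,0,0],"dp":[0.016,0.094,-0.095],"claw":0}
    - {"turn":[0,0,0],"dp":[0.018,0.108,-0.113],"claw":0}
    - {"turn":[0,0,0],"dp":[0.02,0.12,-0.131],"claw":0}

```text
t: 9.9
ee_pos: [612.0, -52.9, 145.8]
orientation: [-1.137, 1.341, -1.322]
ft_force: [-1.4, -1.7, 1.9]
width: 15.6
```

```bash
python3 plan.py 8 .04 3
```

```text
t 9.9 th 0.985 r 45.85 a 612.2 F [-1.37 -1.73  1.93] Ftan 2.68 w 15.6
[[0.002, 0.012, -0.019], [0.004, 0.023, -0.038], [0.006, 0.033, -0.058], [0.007, 0.043, -0.079], [0.009, 0.052, -0.099], [0.01, 0.06, -0.12], [0.011, 0.067, -0.142], [0.012, 0.073, -0.163]]
[[0.001, 0.005, -0.022], [0.002, 0.01, -0.044], [0.002, 0.014, -0.066], [0.003, 0.016, -0.088], [0.003, 0.018, -0.111], [0.003, 0.019, -0.133], [0.003, 0.019, -0.156], [0.003, 0.019, -0.178]]
[[-0.0, -0.002, -0.022], [-0.001, -0.004, -0.045], [-0.001, -0.008, -0.067], [-0.002, -0.012, -0.089], [-0.003, -0.017, -0.111], [-0.004, -0.023, -0.133], [-0.005, -0.03, -0.154], [-0.006, -0.038, -0.175]]
```

jog_arm:
  steps:
    - {"turn":[0,0,0],"dp":[0.002,0.012,-0.019],"claw":0}
    - {"turn":[0,0,0],"dp":[0.004,0.023,-0.038],"claw":0}
    - {"turn":[0,0,0],"dp":[0.006,0.033,-0.058],"claw":0}
    - {"turn":[0,0,0],"dp":[0.007,0.043,-0.079],"claw":0}
    - {"turn":[0,0,0],"dp":[0.009,0.052,-0.099],"claw":0}
    - {"turn":[0,0,0],"dp":[0.01,0.06,-0.12],"claw":0}
    - {"turn":[0,0,0],"dp":[0.011,0.067,-0.142],"claw":0}
    - {"turn":[0,0,0],"dp":[0.012,0.073,-0.163],"claw":0}

```text
t: 10.57
ee_pos: [613.0, -47.1, 132.6]
orientation: [-1.138, 1.341, -1.323]
ft_force: [-1.5, -1.4, 0.9]
width: 15.3
```

jog_arm:
  steps:
    - {"turn":[0,0,0],"dp":[0.001,0.005,-0.022],"claw":0}
    - {"turn":[0,0,0],"dp":[0.002,0.01,-0.044],"claw":0}
    - {"turn":[0,0,0],"dp":[0.002,0.014,-0.066],"claw":0}
    - {"turn":[0,0,0],"dp":[0.003,0.016,-0.088],"claw":0}
    - {"turn":[0,0,0],"dp":[0.003,0.018,-0.111],"claw":0}
    - {"turn":[0,0,0],"dp":[0.003,0.019,-0.133],"claw":0}
    - {"turn":[0,0,0],"dp":[0.003,0.019,-0.156],"claw":0}
    - {"turn":[0,0,0],"dp":[0.003,0.019,-0.178],"claw":0}

```text
t: 11.23
ee_pos: [613.2, -45.7, 118.2]
orientation: [-1.138, 1.341, -1.323]
ft_force: [-0.5, -2.5, 2.0]
width: 15.2
```

jog_arm:
  steps:
    - {"turn":[0,0,0],"dp":[0,-0.002,-0.022],"claw":0}
    - {"turn":[0,0,0],"dp":[-0.001,-0.004,-0.045],"claw":0}
    - {"turn":[0,0,0],"dp":[-0.001,-0.008,-0.067],"claw":0}
    - {"turn":[0,0,0],"dp":[-0.002,-0.012,-0.089],"claw":0}
    - {"turn":[0,0,0],"dp":[-0.003,-0.017,-0.111],"claw":0}
    - {"turn":[0,0,0],"dp":[-0.004,-0.023,-0.133],"claw":0}
    - {"turn":[0,0,0],"dp":[-0.005,-0.03,-0.154],"claw":0}
    - {"turn":[0,0,0],"dp":[-0.006,-0.038,-0.175],"claw":0}

```text
t: 11.9
ee_pos: [612.7, -48.9, 104.2]
orientation: [-1.138, 1.341, -1.323]
ft_force: [-2.3, -2.9, 2.9]
width: 15.2
```

```bash
python3 plan.py 8 .04 3
```

```text
t 11.9 th 1.94 r 45.27 a 612.2 F [-2.27 -2.89  2.94] Ftan 1.58 w 15.2
[[-0.001, -0.008, -0.021], [-0.003, -0.018, -0.041], [-0.005, -0.028, -0.061], [-0.007, -0.039, -0.081], [-0.008, -0.05, -0.1], [-0.011, -0.062, -0.119], [-0.013, -0.075, -0.137], [-0.015, -0.089, -0.155]]
[[-0.002, -0.014, -0.017], [-0.005, -0.03, -0.034], [-0.008, -0.045, -0.049], [-0.01, -0.062, -0.065], [-0.013, -0.079, -0.079], [-0.016, -0.096, -0.093], [-0.019, -0.114, -0.106], [-0.023, -0.133, -0.118]]
[[-0.003, -0.019, -0.012], [-0.007, -0.038, -0.022], [-0.01, -0.058, -0.032], [-0.013, -0.079, -0.042], [-0.017, -0.099, -0.05], [-0.02, -0.12, -0.058], [-0.024, -0.141, -0.064], [-0.028, -0.163, -0.07]]
```

jog_arm:
  steps:
    - {"turn":[0,0,0],"dp":[-0.001,-0.008,-0.021],"claw":0}
    - {"turn":[0,0,0],"dp":[-0.003,-0.018,-0.041],"claw":0}
    - {"turn":[0,0,0],"dp":[-0.005,-0.028,-0.061],"claw":0}
    - {"turn":[0,0,0],"dp":[-0.007,-0.039,-0.081],"claw":0}
    - {"turn":[0,0,0],"dp":[-0.008,-0.05,-0.1],"claw":0}
    - {"turn":[0,0,0],"dp":[-0.011,-0.062,-0.119],"claw":0}
    - {"turn":[0,0,0],"dp":[-0.013,-0.075,-0.137],"claw":0}
    - {"turn":[0,0,0],"dp":[-0.015,-0.089,-0.155],"claw":0}

```text
t: 12.57
ee_pos: [611.5, -56.1, 91.9]
orientation: [-1.138, 1.341, -1.323]
ft_force: [-3.1, -2.4, 7.2]
width: 15.3
```

jog_arm:
  steps:
    - {"turn":[0,0,0],"dp":[-0.002,-0.014,-0.017],"claw":0}
    - {"turn":[0,0,0],"dp":[-0.005,-0.03,-0.034],"claw":0}
    - {"turn":[0,0,0],"dp":[-0.008,-0.045,-0.049],"claw":0}
    - {"turn":[0,0,0],"dp":[-0.01,-0.062,-0.065],"claw":0}
    - {"turn":[0,0,0],"dp":[-0.013,-0.079,-0.079],"claw":0}
    - {"turn":[0,0,0],"dp":[-0.016,-0.096,-0.093],"claw":0}
    - {"turn":[0,0,0],"dp":[-0.019,-0.114,-0.106],"claw":0}
    - {"turn":[0,0,0],"dp":[-0.023,-0.133,-0.118],"claw":0}

```text
t: 13.23
ee_pos: [609.8, -66.4, 82.8]
orientation: [-1.137, 1.341, -1.323]
ft_force: [-2.4, -1.0, 9.7]
width: 15.3
```

jog_arm:
  steps:
    - {"turn":[0,0,0],"dp":[-0.003,-0.019,-0.012],"claw":0}
    - {"turn":[0,0,0],"dp":[-0.007,-0.038,-0.022],"claw":0}
    - {"turn":[0,0,0],"dp":[-0.01,-0.058,-0.032],"claw":0}
    - {"turn":[0,0,0],"dp":[-0.013,-0.079,-0.042],"claw":0}
    - {"turn":[0,0,0],"dp":[-0.017,-0.099,-0.05],"claw":0}
    - {"turn":[0,0,0],"dp":[-0.02,-0.12,-0.058],"claw":0}
    - {"turn":[0,0,0],"dp":[-0.024,-0.141,-0.064],"claw":0}
    - {"turn":[0,0,0],"dp":[-0.028,-0.163,-0.07],"claw":0}

```text
t: 13.9
ee_pos: [607.8, -78.4, 77.6]
orientation: [-1.135, 1.342, -1.322]
ft_force: [-2.3, 3.4, 7.5]
width: 14.9
```

```bash
python3 plan.py 8 .04 3
```

```text
t 13.9 th 2.861 r 44.6 a 612.3 F [-2.33  3.42  7.51] Ftan 4.94 w 14.9
[[-0.004, -0.021, -0.006], [-0.007, -0.043, -0.011], [-0.011, -0.065, -0.015], [-0.015, -0.087, -0.018], [-0.018, -0.109, -0.02], [-0.022, -0.131, -0.022], [-0.026, -0.153, -0.022], [-0.03, -0.175, -0.022]]
[[-0.004, -0.022, 0.001], [-0.007, -0.044, 0.004], [-0.011, -0.066, 0.007], [-0.015, -0.088, 0.011], [-0.019, -0.11, 0.016], [-0.022, -0.131, 0.021], [-0.026, -0.152, 0.028], [-0.029, -0.173, 0.035]]
[[-0.003, -0.021, 0.008], [-0.007, -0.041, 0.017], [-0.01, -0.061, 0.027], [-0.014, -0.08, 0.038], [-0.017, -0.099, 0.05], [-0.02, -0.118, 0.062], [-0.023, -0.136, 0.075], [-0.026, -0.153, 0.089]]
```

jog_arm:
  steps:
    - {"turn":[0,0,0],"dp":[-0.004,-0.021,-0.006],"claw":0}
    - {"turn":[0,0,0],"dp":[-0.007,-0.043,-0.011],"claw":0}
    - {"turn":[0,0,0],"dp":[-0.011,-0.065,-0.015],"claw":0}
    - {"turn":[0,0,0],"dp":[-0.015,-0.087,-0.018],"claw":0}
    - {"turn":[0,0,0],"dp":[-0.018,-0.109,-0.02],"claw":0}
    - {"turn":[0,0,0],"dp":[-0.022,-0.131,-0.022],"claw":0}
    - {"turn":[0,0,0],"dp":[-0.026,-0.153,-0.022],"claw":0}
    - {"turn":[0,0,0],"dp":[-0.03,-0.175,-0.022],"claw":0}

```text
t: 14.57
ee_pos: [605.7, -90.6, 76.1]
orientation: [-1.132, 1.344, -1.321]
ft_force: [-0.5, 6.3, 5.9]
width: 15.0
```

jog_arm:
  steps:
    - {"turn":[0,0,0],"dp":[-0.004,-0.022,0.001],"claw":0}
    - {"turn":[0,0,0],"dp":[-0.007,-0.044,0.004],"claw":0}
    - {"turn":[0,0,0],"dp":[-0.011,-0.066,0.007],"claw":0}
    - {"turn":[0,0,0],"dp":[-0.015,-0.088,0.011],"claw":0}
    - {"turn":[0,0,0],"dp":[-0.019,-0.11,0.016],"claw":0}
    - {"turn":[0,0,0],"dp":[-0.022,-0.131,0.021],"claw":0}
    - {"turn":[0,0,0],"dp":[-0.026,-0.152,0.028],"claw":0}
    - {"turn":[0,0,0],"dp":[-0.029,-0.173,0.035],"claw":0}

```text
t: 15.23
ee_pos: [603.7, -102.4, 78.3]
orientation: [-1.13, 1.345, -1.319]
ft_force: [1.7, 7.0, -0.9]
width: 15.0
```

jog_arm:
  steps:
    - {"turn":[0,0,0],"dp":[-0.003,-0.021,0.008],"claw":0}
    - {"turn":[0,0,0],"dp":[-0.007,-0.041,0.017],"claw":0}
    - {"turn":[0,0,0],"dp":[-0.01,-0.061,0.027],"claw":0}
    - {"turn":[0,0,0],"dp":[-0.014,-0.08,0.038],"claw":0}
    - {"turn":[0,0,0],"dp":[-0.017,-0.099,0.05],"claw":0}
    - {"turn":[0,0,0],"dp":[-0.02,-0.118,0.062],"claw":0}
    - {"turn":[0,0,0],"dp":[-0.023,-0.136,0.075],"claw":0}
    - {"turn":[0,0,0],"dp":[-0.026,-0.153,0.089],"claw":0}

```text
t: 15.9
ee_pos: [601.8, -113.5, 83.8]
orientation: [-1.128, 1.346, -1.318]
ft_force: [4.4, 2.0, -10.0]
width: 14.8
```

```bash
python3 plan.py 8 .04 3
```

```text
t 15.9 th -2.577 r 43.41 a 612.3 F [ 4.43  2.04 -9.97] Ftan 7.66 w 14.8
[[-0.003, -0.018, 0.012], [-0.006, -0.036, 0.026], [-0.009, -0.054, 0.039], [-0.012, -0.071, 0.054], [-0.015, -0.087, 0.069], [-0.017, -0.103, 0.085], [-0.02, -0.118, 0.102], [-0.022, -0.132, 0.119]]
[[-0.002, -0.014, 0.018], [-0.005, -0.027, 0.036], [-0.007, -0.039, 0.055], [-0.009, -0.05, 0.074], [-0.01, -0.061, 0.094], [-0.012, -0.071, 0.114], [-0.014, -0.08, 0.134], [-0.015, -0.089, 0.155]]
[[-0.001, -0.008, 0.021], [-0.002, -0.014, 0.043], [-0.003, -0.02, 0.064], [-0.004, -0.025, 0.086], [-0.005, -0.029, 0.108], [-0.005, -0.032, 0.131], [-0.006, -0.035, 0.153], [-0.006, -0.036, 0.175]]
```

jog_arm:
  steps:
    - {"turn":[0,0,0],"dp":[-0.003,-0.018,0.012],"claw":0}
    - {"turn":[0,0,0],"dp":[-0.006,-0.036,0.026],"claw":0}
    - {"turn":[0,0,0],"dp":[-0.009,-0.054,0.039],"claw":0}
    - {"turn":[0,0,0],"dp":[-0.012,-0.071,0.054],"claw":0}
    - {"turn":[0,0,0],"dp":[-0.015,-0.087,0.069],"claw":0}
    - {"turn":[0,0,0],"dp":[-0.017,-0.103,0.085],"claw":0}
    - {"turn":[0,0,0],"dp":[-0.02,-0.118,0.102],"claw":0}
    - {"turn":[0,0,0],"dp":[-0.022,-0.132,0.119],"claw":0}

```text
t: 16.57
ee_pos: [600.2, -123.3, 92.2]
orientation: [-1.127, 1.347, -1.317]
ft_force: [4.6, 1.8, -10.7]
width: 15.2
```

```bash
python3 plan.py 8 .04 2
python3 - <<'E'
from plan import *
from scipy.optimize import least_squares
E=np.array([[601.5,-115.3,158.3],[603.5,-103.3,164.3],[605.9,-89.5,166.2],[608.3,-75.2,163.6],[610.4,-62.5,156.6],[612,-52.9,145.8],[613,-47.1,132.6],[613.2,-45.7,118.2],[612.7,-48.9,104.2],[611.5,-56.1,91.9],[609.8,-66.4,82.8],[607.8,-78.4,77.6],[605.7,-90.6,76.1],[603.7,-102.4,78.3],[601.8,-113.5,83.8]])
b=E[:,:2]@n
r=least_squares(lambda x:np.hypot(b-x[0],E[:,2]-x[1])-x[2],[12,120,45]);print(r.x,r.fun.round(2))
r=least_squares(lambda x:np.hypot(b-x[0],E[:,2]-x[1])-45,[12,120]);print(r.x,r.fun.round(2))
E
```

```text
t 16.57 th -2.276 r 43.67 a 612.3 F [  4.57   1.83 -10.66] Ftan 9.78 w 15.2
[[-0.002, -0.014, 0.017], [-0.005, -0.027, 0.035], [-0.007, -0.04, 0.054], [-0.009, -0.052, 0.073], [-0.011, -0.063, 0.092], [-0.012, -0.073, 0.112], [-0.014, -0.083, 0.133], [-0.016, -0.092, 0.153]]
[[-0.001, -0.008, 0.021], [-0.003, -0.015, 0.042], [-0.004, -0.021, 0.064], [-0.005, -0.027, 0.086], [-0.005, -0.031, 0.108], [-0.006, -0.035, 0.13], [-0.006, -0.038, 0.152], [-0.007, -0.039, 0.175]]
[ 12.70155687 121.25179728  44.95928373] [ 0.19  0.2  -0.01 -0.08 -0.02 -0.16 -0.14 -0.08 -0.06  0.14  0.26  0.22
  0.2  -0.17 -0.49]
[ 12.66925788 121.25325917] [ 0.13  0.14 -0.05 -0.11 -0.05 -0.17 -0.15 -0.09 -0.07  0.12  0.24  0.19
  0.16 -0.21 -0.55]
```

```bash
sed -i 's/BC,ZC=12.,120.5/BC,ZC=12.6,121.2/' plan.py; python3 plan.py 8 .04 2
```

```text
t 16.57 th -2.279 r 44.58 a 612.3 F [  4.57   1.83 -10.66] Ftan 9.76 w 15.2
[[-0.002, -0.014, 0.017], [-0.005, -0.027, 0.035], [-0.007, -0.04, 0.054], [-0.009, -0.052, 0.073], [-0.011, -0.063, 0.092], [-0.012, -0.074, 0.112], [-0.014, -0.083, 0.132], [-0.016, -0.092, 0.153]]
[[-0.001, -0.008, 0.021], [-0.003, -0.015, 0.042], [-0.004, -0.021, 0.064], [-0.005, -0.027, 0.086], [-0.005, -0.031, 0.108], [-0.006, -0.035, 0.13], [-0.006, -0.038, 0.152], [-0.007, -0.04, 0.175]]
```

jog_arm:
  steps:
    - {"turn":[0,0,0],"dp":[-0.002,-0.014,0.017],"claw":0}
    - {"turn":[0,0,0],"dp":[-0.005,-0.027,0.035],"claw":0}
    - {"turn":[0,0,0],"dp":[-0.007,-0.04,0.054],"claw":0}
    - {"turn":[0,0,0],"dp":[-0.009,-0.052,0.073],"claw":0}
    - {"turn":[0,0,0],"dp":[-0.011,-0.063,0.092],"claw":0}
    - {"turn":[0,0,0],"dp":[-0.012,-0.074,0.112],"claw":0}
    - {"turn":[0,0,0],"dp":[-0.014,-0.083,0.132],"claw":0}
    - {"turn":[0,0,0],"dp":[-0.016,-0.092,0.153],"claw":0}

```text
t: 17.23
ee_pos: [598.9, -130.9, 104.6]
orientation: [-1.127, 1.347, -1.318]
ft_force: [4.2, 0.4, -9.4]
width: 15.4
```

jog_arm:
  steps:
    - {"turn":[0,0,0],"dp":[-0.001,-0.008,0.021],"claw":0}
    - {"turn":[0,0,0],"dp":[-0.003,-0.015,0.042],"claw":0}
    - {"turn":[0,0,0],"dp":[-0.004,-0.021,0.064],"claw":0}
    - {"turn":[0,0,0],"dp":[-0.005,-0.027,0.086],"claw":0}
    - {"turn":[0,0,0],"dp":[-0.005,-0.031,0.108],"claw":0}
    - {"turn":[0,0,0],"dp":[-0.006,-0.035,0.13],"claw":0}
    - {"turn":[0,0,0],"dp":[-0.006,-0.038,0.152],"claw":0}
    - {"turn":[0,0,0],"dp":[-0.007,-0.04,0.175],"claw":0}

```text
t: 17.9
ee_pos: [598.3, -134.3, 118.7]
orientation: [-1.128, 1.347, -1.318]
ft_force: [5.0, -1.2, -9.1]
width: 15.2
```

```bash
python3 plan.py 8 .04 3
```

```text
t 17.9 th -1.626 r 45.02 a 612.4 F [ 5.   -1.16 -9.12] Ftan 9.09 w 15.2
[[-0.0, -0.001, 0.022], [-0.0, -0.001, 0.045], [0.0, 0.0, 0.067], [0.0, 0.002, 0.09], [0.001, 0.005, 0.112], [0.001, 0.009, 0.134], [0.002, 0.013, 0.156], [0.003, 0.019, 0.178]]
[[0.001, 0.006, 0.022], [0.002, 0.013, 0.043], [0.004, 0.021, 0.064], [0.005, 0.03, 0.085], [0.007, 0.04, 0.105], [0.008, 0.05, 0.125], [0.01, 0.061, 0.144], [0.012, 0.073, 0.163]]
[[0.002, 0.013, 0.019], [0.004, 0.026, 0.036], [0.007, 0.04, 0.054], [0.009, 0.055, 0.071], [0.012, 0.07, 0.087], [0.015, 0.086, 0.103], [0.017, 0.103, 0.117], [0.02, 0.12, 0.132]]
```

jog_arm:
  steps:
    - {"turn":[0,0,0],"dp":[0,-0.001,0.022],"claw":0}
    - {"turn":[0,0,0],"dp":[0,-0.001,0.045],"claw":0}
    - {"turn":[0,0,0],"dp":[0,0,0.067],"claw":0}
    - {"turn":[0,0,0],"dp":[0,0.002,0.09],"claw":0}
    - {"turn":[0,0,0],"dp":[0.001,0.005,0.112],"claw":0}
    - {"turn":[0,0,0],"dp":[0.001,0.009,0.134],"claw":0}
    - {"turn":[0,0,0],"dp":[0.002,0.013,0.156],"claw":0}
    - {"turn":[0,0,0],"dp":[0.003,0.019,0.178],"claw":0}

```text
t: 18.57
ee_pos: [598.6, -132.9, 133.2]
orientation: [-1.128, 1.347, -1.318]
ft_force: [3.8, -2.0, -9.1]
width: 15.2
```

jog_arm:
  steps:
    - {"turn":[0,0,0],"dp":[0.001,0.006,0.022],"claw":0}
    - {"turn":[0,0,0],"dp":[0.002,0.013,0.043],"claw":0}
    - {"turn":[0,0,0],"dp":[0.004,0.021,0.064],"claw":0}
    - {"turn":[0,0,0],"dp":[0.005,0.03,0.085],"claw":0}
    - {"turn":[0,0,0],"dp":[0.007,0.04,0.105],"claw":0}
    - {"turn":[0,0,0],"dp":[0.008,0.05,0.125],"claw":0}
    - {"turn":[0,0,0],"dp":[0.01,0.061,0.144],"claw":0}
    - {"turn":[0,0,0],"dp":[0.012,0.073,0.163],"claw":0}

```text
t: 19.23
ee_pos: [599.5, -127.1, 146.4]
orientation: [-1.128, 1.346, -1.318]
ft_force: [3.8, -2.3, -9.0]
width: 15.4
```

jog_arm:
  steps:
    - {"turn":[0,0,0],"dp":[0.002,0.013,0.019],"claw":0}
    - {"turn":[0,0,0],"dp":[0.004,0.026,0.036],"claw":0}
    - {"turn":[0,0,0],"dp":[0.007,0.04,0.054],"claw":0}
    - {"turn":[0,0,0],"dp":[0.009,0.055,0.071],"claw":0}
    - {"turn":[0,0,0],"dp":[0.012,0.07,0.087],"claw":0}
    - {"turn":[0,0,0],"dp":[0.015,0.086,0.103],"claw":0}
    - {"turn":[0,0,0],"dp":[0.017,0.103,0.117],"claw":0}
    - {"turn":[0,0,0],"dp":[0.02,0.12,0.132],"claw":0}

```text
t: 19.9
ee_pos: [601.1, -117.5, 157.2]
orientation: [-1.128, 1.346, -1.318]
ft_force: [3.4, -3.1, -7.6]
width: 15.4
```

```bash
python3 plan.py 1 .04; cat > fit.py <<'E'
from plan import *
from scipy.optimize import least_squares
D=np.array([l.split() for l in open("data.txt")],float)
E,F,sg=D[:,:3],D[:,3:6],D[:,6]
th=np.array([ang(e) for e in E])
ft=np.array([-(f@np.r_[n*np.cos(q),-np.sin(q)]) for f,q in zip(F,th)])
# Ftan = sg*drag - G*sin(th+phi) [heavy at angle th+phi from top; falling helps] + bias in b and z
def mod(x): return sg*x[0]-x[1]*np.sin(th+x[2])
r=least_squares(lambda x:mod(x)-ft,[5.3,4,0.5],loss="soft_l1");J=r.jac
print(r.x,"sd",np.sqrt(np.diag(np.linalg.inv(J.T@J))*np.mean(r.fun**2)),"rms",np.std(r.fun))
print(np.c_[th,ft,mod(r.x)].round(2))
r2=least_squares(lambda x:mod(x)+x[3]*np.cos(th)+x[4]*np.sin(th)*0-ft,[5.3,4,0.5,0,0],loss="soft_l1");print(r2.x)
h=np.pi-r.x[2];print("handle angle for heavy down",(h+np.pi)%(2*np.pi)-np.pi)
E
cat > data.txt <<'E'
601.5 -115.3 158.3 .7 -6.4 -2.0 1
603.5 -103.3 164.3 -.3 -5.2 .9 1
605.9 -89.5 166.2 -2.6 -3.9 3.3 1
608.3 -75.2 163.6 -2.3 -1.2 3.2 1
610.4 -62.5 156.6 -.7 -.7 3.3 1
612 -52.9 145.8 -1.4 -1.7 1.9 1
613 -47.1 132.6 -1.5 -1.4 .9 1
613.2 -45.7 118.2 -.5 -2.5 2.0 1
612.7 -48.9 104.2 -2.3 -2.9 2.9 1
611.5 -56.1 91.9 -3.1 -2.4 7.2 1
609.8 -66.4 82.8 -2.4 -1.0 9.7 1
607.8 -78.4 77.6 -2.3 3.4 7.5 1
605.7 -90.6 76.1 -.5 6.3 5.9 1
603.7 -102.4 78.3 1.7 7.0 -.9 1
601.8 -113.5 83.8 4.4 2.0 -10.0 1
600.2 -123.3 92.2 4.6 1.8 -10.7 1
598.9 -130.9 104.6 4.2 .4 -9.4 1
598.3 -134.3 118.7 5 -1.2 -9.1 1
E
python3 fit.py
```

```text
t 19.9 th -0.66 r 45.53 a 612.3 F [ 3.42 -3.12 -7.64] Ftan 6.67 w 15.4
[[0.003, 0.018, 0.013]]
[5.20341997 3.7800099  0.2639138 ] sd [0.13959227 0.20323455 0.05051744] rms 0.5132557896566218
[[-0.61  6.23  6.47]
 [-0.3   4.67  5.36]
 [ 0.01  4.31  4.18]
 [ 0.34  2.54  3.06]
 [ 0.67  2.67  2.17]
 [ 0.99  2.64  1.61]
 [ 1.31  1.28  1.42]
 [ 1.64  1.83  1.63]
 [ 1.96  1.46  2.2 ]
 [ 2.28  3.6   3.07]
 [ 2.58  3.95  4.11]
 [ 2.88  4.81  5.21]
 [-3.13  6.04  6.24]
 [-2.86  7.15  7.18]
 [-2.57  7.66  8.  ]
 [-2.28  9.78  8.62]
 [-1.95  9.14  8.96]
 [-1.63  9.07  8.9 ]]
[5.20341997 5.76380251 0.88523142 3.47547837 0.        ]
handle angle for heavy down 2.877678849262236
```

```bash
cat >> data.txt <<'E'
598.6 -132.9 133.2 3.8 -2.0 -9.1 1
599.5 -127.1 146.4 3.8 -2.3 -9.0 1
601.1 -117.5 157.2 3.4 -3.1 -7.6 1
E
python3 fit.py | egrep "sd|handle"; python3 plan.py 8 -.04 3
```

```text
[5.2666391  3.88495089 0.24430112] sd [0.12603151 0.18481547 0.04425885] rms 0.5062612810774614
handle angle for heavy down 2.8972915338784713
t 19.9 th -0.66 r 45.53 a 612.3 F [ 3.42 -3.12 -7.64] Ftan 6.67 w 15.4
[[-0.003, -0.017, -0.014], [-0.006, -0.034, -0.029], [-0.008, -0.05, -0.045], [-0.011, -0.065, -0.061], [-0.014, -0.08, -0.077], [-0.016, -0.094, -0.095], [-0.018, -0.108, -0.113], [-0.02, -0.121, -0.131]]
[[-0.002, -0.012, -0.019], [-0.004, -0.023, -0.038], [-0.006, -0.034, -0.058], [-0.007, -0.043, -0.078], [-0.009, -0.052, -0.099], [-0.01, -0.06, -0.12], [-0.011, -0.067, -0.141], [-0.013, -0.074, -0.163]]
[[-0.001, -0.005, -0.022], [-0.002, -0.01, -0.044], [-0.002, -0.014, -0.066], [-0.003, -0.017, -0.088], [-0.003, -0.019, -0.111], [-0.003, -0.02, -0.133], [-0.003, -0.02, -0.156], [-0.003, -0.019, -0.178]]
```

jog_arm:
  steps:
    - {"turn":[0,0,0],"dp":[-0.003,-0.017,-0.014],"claw":0}
    - {"turn":[0,0,0],"dp":[-0.006,-0.034,-0.029],"claw":0}
    - {"turn":[0,0,0],"dp":[-0.008,-0.05,-0.045],"claw":0}
    - {"turn":[0,0,0],"dp":[-0.011,-0.065,-0.061],"claw":0}
    - {"turn":[0,0,0],"dp":[-0.014,-0.08,-0.077],"claw":0}
    - {"turn":[0,0,0],"dp":[-0.016,-0.094,-0.095],"claw":0}
    - {"turn":[0,0,0],"dp":[-0.018,-0.108,-0.113],"claw":0}
    - {"turn":[0,0,0],"dp":[-0.02,-0.121,-0.131],"claw":0}

```text
t: 20.57
ee_pos: [599.6, -127.2, 146.5]
orientation: [-1.128, 1.347, -1.318]
ft_force: [1.2, 4.4, -0.3]
width: 15.3
```

jog_arm:
  steps:
    - {"turn":[0,0,0],"dp":[-0.002,-0.012,-0.019],"claw":0}
    - {"turn":[0,0,0],"dp":[-0.004,-0.023,-0.038],"claw":0}
    - {"turn":[0,0,0],"dp":[-0.006,-0.034,-0.058],"claw":0}
    - {"turn":[0,0,0],"dp":[-0.007,-0.043,-0.078],"claw":0}
    - {"turn":[0,0,0],"dp":[-0.009,-0.052,-0.099],"claw":0}
    - {"turn":[0,0,0],"dp":[-0.01,-0.06,-0.12],"claw":0}
    - {"turn":[0,0,0],"dp":[-0.011,-0.067,-0.141],"claw":0}
    - {"turn":[0,0,0],"dp":[-0.013,-0.074,-0.163],"claw":0}

```text
t: 21.23
ee_pos: [598.6, -133.1, 133.3]
orientation: [-1.128, 1.347, -1.318]
ft_force: [3.7, 4.9, 1.0]
width: 15.3
```

jog_arm:
  steps:
    - {"turn":[0,0,0],"dp":[-0.001,-0.005,-0.022],"claw":0}
    - {"turn":[0,0,0],"dp":[-0.002,-0.01,-0.044],"claw":0}
    - {"turn":[0,0,0],"dp":[-0.002,-0.014,-0.066],"claw":0}
    - {"turn":[0,0,0],"dp":[-0.003,-0.017,-0.088],"claw":0}
    - {"turn":[0,0,0],"dp":[-0.003,-0.019,-0.111],"claw":0}
    - {"turn":[0,0,0],"dp":[-0.003,-0.02,-0.133],"claw":0}
    - {"turn":[0,0,0],"dp":[-0.003,-0.02,-0.156],"claw":0}
    - {"turn":[0,0,0],"dp":[-0.003,-0.019,-0.178],"claw":0}

```text
t: 21.9
ee_pos: [598.3, -134.6, 119.0]
orientation: [-1.127, 1.347, -1.318]
ft_force: [1.4, 5.2, 1.3]
width: 14.9
```

```bash
python3 plan.py 8 -.04 3
```

```text
t 21.9 th -1.619 r 45.33 a 612.4 F [1.42 5.16 1.32] Ftan -1.06 w 14.9
[[0.0, 0.002, -0.022], [0.001, 0.004, -0.045], [0.001, 0.007, -0.067], [0.002, 0.011, -0.089], [0.003, 0.016, -0.111], [0.004, 0.022, -0.133], [0.005, 0.029, -0.154], [0.006, 0.037, -0.175]]
[[0.001, 0.008, -0.021], [0.003, 0.018, -0.041], [0.005, 0.028, -0.061], [0.007, 0.038, -0.081], [0.008, 0.05, -0.1], [0.011, 0.062, -0.119], [0.013, 0.075, -0.137], [0.015, 0.089, -0.155]]
[[0.002, 0.014, -0.017], [0.005, 0.03, -0.034], [0.008, 0.045, -0.049], [0.01, 0.062, -0.065], [0.013, 0.079, -0.079], [0.016, 0.096, -0.093], [0.019, 0.114, -0.106], [0.022, 0.133, -0.119]]
```

jog_arm:
  steps:
    - {"turn":[0,0,0],"dp":[0,0.002,-0.022],"claw":0}
    - {"turn":[0,0,0],"dp":[0.001,0.004,-0.045],"claw":0}
    - {"turn":[0,0,0],"dp":[0.001,0.007,-0.067],"claw":0}
    - {"turn":[0,0,0],"dp":[0.002,0.011,-0.089],"claw":0}
    - {"turn":[0,0,0],"dp":[0.003,0.016,-0.111],"claw":0}
    - {"turn":[0,0,0],"dp":[0.004,0.022,-0.133],"claw":0}
    - {"turn":[0,0,0],"dp":[0.005,0.029,-0.154],"claw":0}
    - {"turn":[0,0,0],"dp":[0.006,0.037,-0.175],"claw":0}

```text
t: 22.57
ee_pos: [598.9, -131.6, 105.0]
orientation: [-1.128, 1.346, -1.318]
ft_force: [1.4, 4.4, 3.6]
width: 15.3
```

jog_arm:
  steps:
    - {"turn":[0,0,0],"dp":[0.001,0.008,-0.021],"claw":0}
    - {"turn":[0,0,0],"dp":[0.003,0.018,-0.041],"claw":0}
    - {"turn":[0,0,0],"dp":[0.005,0.028,-0.061],"claw":0}
    - {"turn":[0,0,0],"dp":[0.007,0.038,-0.081],"claw":0}
    - {"turn":[0,0,0],"dp":[0.008,0.05,-0.1],"claw":0}
    - {"turn":[0,0,0],"dp":[0.011,0.062,-0.119],"claw":0}
    - {"turn":[0,0,0],"dp":[0.013,0.075,-0.137],"claw":0}
    - {"turn":[0,0,0],"dp":[0.015,0.089,-0.155],"claw":0}

```text
t: 23.23
ee_pos: [600.1, -124.5, 92.6]
orientation: [-1.128, 1.346, -1.318]
ft_force: [0.3, 3.9, 5.0]
width: 15.3
```

jog_arm:
  steps:
    - {"turn":[0,0,0],"dp":[0.002,0.014,-0.017],"claw":0}
    - {"turn":[0,0,0],"dp":[0.005,0.03,-0.034],"claw":0}
    - {"turn":[0,0,0],"dp":[0.008,0.045,-0.049],"claw":0}
    - {"turn":[0,0,0],"dp":[0.01,0.062,-0.065],"claw":0}
    - {"turn":[0,0,0],"dp":[0.013,0.079,-0.079],"claw":0}
    - {"turn":[0,0,0],"dp":[0.016,0.096,-0.093],"claw":0}
    - {"turn":[0,0,0],"dp":[0.019,0.114,-0.106],"claw":0}
    - {"turn":[0,0,0],"dp":[0.022,0.133,-0.119],"claw":0}

```text
t: 23.9
ee_pos: [601.8, -114.2, 83.2]
orientation: [-1.128, 1.346, -1.319]
ft_force: [-0.8, 2.1, 7.4]
width: 15.3
```

```bash
python3 plan.py 8 -.04 3; cat >> data.txt <<'E'
599.6 -127.2 146.5 1.2 4.4 -.3 -1
598.6 -133.1 133.3 3.7 4.9 1 -1
598.3 -134.6 119 1.4 5.2 1.3 -1
E
python3 fit.py
```

```text
t 23.9 th -2.568 r 45.24 a 612.4 F [-0.83  2.12  7.44] Ftan -2.4 w 15.3
[[0.003, 0.019, -0.012], [0.006, 0.038, -0.023], [0.01, 0.058, -0.033], [0.013, 0.078, -0.043], [0.017, 0.099, -0.051], [0.02, 0.119, -0.059], [0.024, 0.14, -0.066], [0.027, 0.162, -0.072]]
[[0.004, 0.022, -0.005], [0.007, 0.043, -0.01], [0.011, 0.065, -0.013], [0.015, 0.087, -0.016], [0.019, 0.109, -0.017], [0.022, 0.132, -0.018], [0.026, 0.154, -0.018], [0.03, 0.176, -0.017]]
[[0.004, 0.022, 0.002], [0.007, 0.044, 0.005], [0.011, 0.066, 0.008], [0.015, 0.088, 0.013], [0.019, 0.109, 0.019], [0.022, 0.13, 0.025], [0.026, 0.152, 0.032], [0.029, 0.172, 0.04]]
[5.25369432 3.90513786 0.24247983] sd [0.11680951 0.16625362 0.04232522] rms 0.49876790930346804
[[-0.61  6.23  6.64]
 [-0.3   4.67  5.49]
 [ 0.01  4.31  4.28]
 [ 0.34  2.54  3.11]
 [ 0.67  2.67  2.17]
 [ 0.99  2.64  1.57]
 [ 1.31  1.28  1.35]
 [ 1.64  1.83  1.53]
 [ 1.96  1.46  2.1 ]
 [ 2.28  3.6   2.98]
 [ 2.58  3.95  4.05]
 [ 2.88  4.81  5.17]
 [-3.13  6.04  6.25]
 [-2.86  7.15  7.22]
 [-2.57  7.66  8.08]
 [-2.28  9.78  8.74]
 [-1.95  9.14  9.12]
 [-1.63  9.07  9.09]
 [-1.3   9.13  8.66]
 [-0.98  8.39  7.88]
 [-0.66  6.62  6.84]
 [-0.98 -2.28 -2.63]
 [-1.3  -2.42 -1.85]
 [-1.62 -1.04 -1.42]]
[5.25369432 4.08310471 0.38062311 0.57920301 0.        ]
handle angle for heavy down 2.899112824084325
```

jog_arm:
  steps:
    - {"turn":[0,0,0],"dp":[0.003,0.019,-0.012],"claw":0}
    - {"turn":[0,0,0],"dp":[0.006,0.038,-0.023],"claw":0}
    - {"turn":[0,0,0],"dp":[0.01,0.058,-0.033],"claw":0}
    - {"turn":[0,0,0],"dp":[0.013,0.078,-0.043],"claw":0}
    - {"turn":[0,0,0],"dp":[0.017,0.099,-0.051],"claw":0}
    - {"turn":[0,0,0],"dp":[0.02,0.119,-0.059],"claw":0}
    - {"turn":[0,0,0],"dp":[0.024,0.14,-0.066],"claw":0}
    - {"turn":[0,0,0],"dp":[0.027,0.162,-0.072],"claw":0}

```text
t: 24.57
ee_pos: [603.8, -102.1, 77.7]
orientation: [-1.13, 1.345, -1.319]
ft_force: [-3.2, -0.2, 6.8]
width: 15.3
```

jog_arm:
  steps:
    - {"turn":[0,0,0],"dp":[0.004,0.022,-0.005],"claw":0}
    - {"turn":[0,0,0],"dp":[0.007,0.043,-0.01],"claw":0}
    - {"turn":[0,0,0],"dp":[0.011,0.065,-0.013],"claw":0}
    - {"turn":[0,0,0],"dp":[0.015,0.087,-0.016],"claw":0}
    - {"turn":[0,0,0],"dp":[0.019,0.109,-0.017],"claw":0}
    - {"turn":[0,0,0],"dp":[0.022,0.132,-0.018],"claw":0}
    - {"turn":[0,0,0],"dp":[0.026,0.154,-0.018],"claw":0}
    - {"turn":[0,0,0],"dp":[0.03,0.176,-0.017],"claw":0}

```text
t: 25.23
ee_pos: [606.0, -88.9, 76.3]
orientation: [-1.131, 1.344, -1.32]
ft_force: [-1.9, -3.7, 3.5]
width: 15.3
```

```bash
python3 plan.py 8 -.03; cat >> data.txt <<'E'
598.9 -131.6 105 1.4 4.4 3.6 -1
600.1 -124.5 92.6 .3 3.9 5.0 -1
601.8 -114.2 83.2 -.8 2.1 7.4 -1
E
python3 fit.py|egrep "sd|handle"
```

```text
t 25.23 th 3.116 r 44.95 a 612.4 F [-1.87 -3.69  3.51] Ftan -3.86 w 15.3
[[0.003, 0.017, 0.001], [0.006, 0.033, 0.002], [0.008, 0.05, 0.004], [0.011, 0.066, 0.006], [0.014, 0.083, 0.008], [0.017, 0.099, 0.012], [0.02, 0.115, 0.015], [0.022, 0.131, 0.019]]
[5.25334895 3.9019855  0.24505331] sd [0.10649784 0.14634    0.03885109] rms 0.4786876154227259
handle angle for heavy down 2.896539343313899
```

jog_arm:
  steps:
    - {"turn":[0,0,0],"dp":[0.003,0.017,0.001],"claw":0}
    - {"turn":[0,0,0],"dp":[0.006,0.033,0.002],"claw":0}
    - {"turn":[0,0,0],"dp":[0.008,0.05,0.004],"claw":0}
    - {"turn":[0,0,0],"dp":[0.011,0.066,0.006],"claw":0}
    - {"turn":[0,0,0],"dp":[0.014,0.083,0.008],"claw":0}
    - {"turn":[0,0,0],"dp":[0.017,0.099,0.012],"claw":0}
    - {"turn":[0,0,0],"dp":[0.02,0.115,0.015],"claw":0}
    - {"turn":[0,0,0],"dp":[0.021,0.123,0.017],"claw":0}
    - {"turn":[0,0,0],"dp":[0.021,0.123,0.017],"claw":0}
    - {"turn":[0,0,0],"dp":[0.021,0.123,0.017],"claw":0}
    - {"turn":[0,0,0],"dp":[0.021,0.123,0.017],"claw":0}
    - {"turn":[0,0,0],"dp":[0.021,0.123,0.017],"claw":0}

```text
t: 26.23
ee_pos: [607.6, -79.4, 77.5]
orientation: [-1.132, 1.344, -1.32]
ft_force: [-1.1, -4.8, 4.0]
width: 15.1
```

```bash
cat >> data.txt <<'E'
603.8 -102.1 77.7 -3.2 -.2 6.8 -1
606 -88.9 76.3 -1.9 -3.7 3.5 -1
E
python3 fit.py|egrep "sd|handle"; python3 plan.py 1 .01
python3 - <<'E'
from h import *
s=ctrl.get_image("side");save(s,"s9.png",(180,80,340,240),4)
t=ctrl.get_image("top");save(t,"t9.png");w=wristim();save(w,"w9.png")
E
python3 plan.py 1 .01
```

```text
[5.21389629 3.923527   0.26610988] sd [0.10615483 0.14948311 0.03717682] rms 0.48159674692796084
handle angle for heavy down 2.875482771332919
t 26.23 th 2.902 r 45.0 a 612.3 F [-1.13 -4.76  3.98] Ftan -3.79 w 15.1
[[-0.001, -0.005, -0.001]]
t 26.38 th 2.902 r 44.97 a 612.3 F [-1.82 -4.53  4.  ] Ftan -3.69 w 15.1
[[-0.001, -0.005, -0.001]]
```

View pics/s9.png

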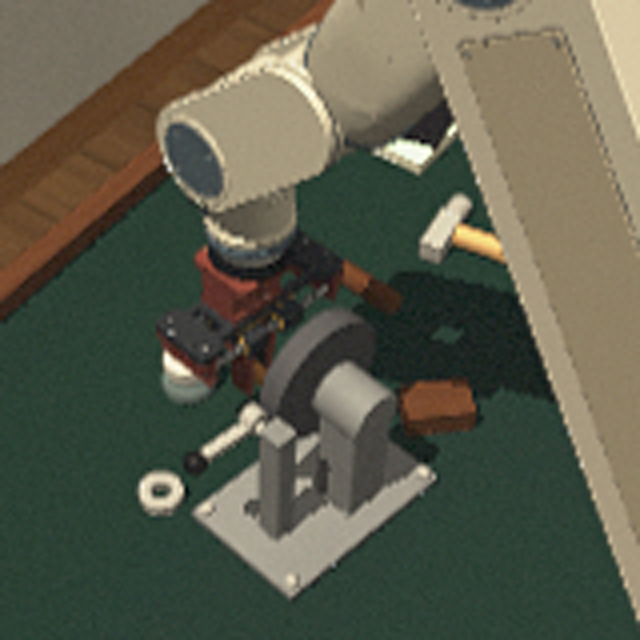

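View pics/w9.png

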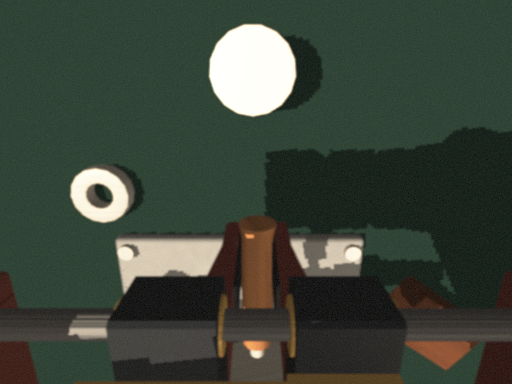

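View pics/t9.png

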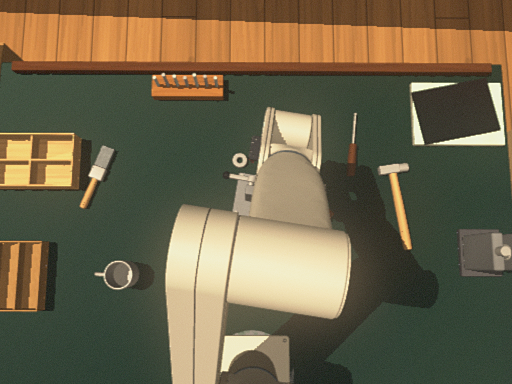

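The side picture shows the brake lever lying level, with its ball at about (195,462). The wrist picture shows the handle still between the fingers at about (258,280). The bystanders I can see have not moved. The handle is at 2.90 rad, against a fitted 2.88 ± 0.04 rad for heavy side down, and it is at rest.

```bash
python3 - <<'E'
from h import *
print(ctrl.get_obs()["qvel"].round(4)); print(ctrl.close_job())
E
```

```text
[-0.0011  0.0008 -0.0006 -0.0007  0.0002  0.001 ]
the job is handed in; nothing more can be done
None
```

I handed the job in with the crank handle still gripped and the wheel at rest, heavy side down as best I could measure; the hand-in reports no verdict.

- **Brake:** I flipped the lever over with the closed fingers. Afterwards the camera put its ball at z = 144 mm, which means about 1.5 rad, and it was still level in the last side picture.
- **Finding the heavy side:** I gripped the handle and turned the wheel a full turn forward, then about 2.7 rad back, reading the force along the way. The fit gave 5.2 N of drag and 3.9 N of imbalance, both matching what was given. It put the heavy side about 0.27 ± 0.04 rad ahead of the handle, so it is straight down with the handle at 2.88 rad.
- **Last checks:**
  - The handle was at 2.90 rad, 0.03 rad from the fitted angle against an allowed 0.3.
  - The arm was at rest.
  - The finger opening was 15 mm on the 16 mm handle, so the grip was firm.
  - No bystander looked moved. The arm hid some of them in the last top view, though most of those showed in the side or wrist picture.
- **What disagreed:**
  - The fixed cameras differed by 3–4 mm on the stand's position. I used the wrist camera instead, then a circle fitted to the measured handle path.
  - While turning under the wheel, the handle pressed up to about 10 N off-line because my first circle centre was about 1 mm out. I corrected it and the fit stayed the same.

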